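Build the sieve nest on the shaker

ROBOT

A 6-joint arm with a two-finger parallel gripper is mounted at the origin on the work surface. World frame = base frame: x ahead of the robot, y to its left, z up, the work surface at z = 0. Lengths are in m, angles in rad, forces in N, time in s.
With the tool pointing down it reaches from about 0.35 to 0.85 m from the base axis. Payload 8.1 kg.
Tool frame: the origin (TCP) lies midway between the tips of the shut fingers; the grasp point (between the pads) lies 19 mm behind it; z points along the fingers, y is the line along which they close (so a half turn about z gives the same grasp; the last joint's range is limited). The gripper opens to 85 mm and grips with 20 to 120 N. Pads are 22 mm wide; open, the fingers measure 114 mm over their backs; the gripper's body (76 mm by 85 mm) begins 54 mm behind the grasp point. The pads swing forward as they close: fully open they stand 13 mm farther back than shut.
Start: joints at [-1.212, 0.13, 1.488, -0, 1.523, -0.085], TCP at [0.258, -0.542, 0.231] pointing down, gripper open.
Joint ranges: [-2.96, 2.96], [-0.89, 2.26], [0.02, 2.5], [-1.34, 4.48], [0, 2.73], [-2.66, 2.66]. Speed limits (rad/s): [2.39, 2.39, 2.79, 3.14, 3.14, 3.14].

INTERFACE

Orientations are given as a unit quaternion [x, y, z, w].
In Python, from station import robot gives the robot as it stands.
- The arm moves only by the tool apply_moves, never from a script. Its argument "deltas" is a list of rows, each an object of numbers: "dx", "dy", "dz": the shift along the world's x, y, z in mm; "twist": the turn about the world's z in degrees; "fingers": the closure in counts, from 0 (fully open) to 255 (shut). In form: [{"dx": .., "dy": .., "dz": .., "twist": .., "fingers": ..}, ...]. A call has exactly 8 rows; each row shifts and turns the commanded pose from where the row before left it; what a row does not reach is not made up. A row lasts 1/12 s, in which the tool goes at most 41.7 mm and 7.16 degrees, less where a joint would pass 70% of its speed; a pose out of reach is approached as far as the arm can. A call with a gripper value outside its range is refused whole. The fingers move at their own pace and stop on an object; "force" is the grip in N (left out, the last holds). Time passes only in rows, so rows that do not move let the fingers close, or fill a call up. It gives the time, the measured TCP pose, the force, the opening and the grip force at its end, in the units of the state.
- robot.get_obs(): the state, without advancing time (a new reading comes with each control period).
- robot.get_image(name): name is "scene" or "top" or "wrist"; returns the picture (400x640x3 uint8, red, green, blue); there is no depth.
- robot.get_calibration(name): a dict with "camera_matrix" (3x3 intrinsics, pixels), "R" (3x3) and "t" (3): a world point X has camera coordinates R X + t. Camera axes: x right, y down, z forward; pixel columns grow to the right and rows downward; lengths in m; the calibration is good to about 2 mm. A picture is of the moment at which its call begins: read the wrist's pose just before it. get_calibration takes no time and is no camera call; for the wrist camera it gives the pose at the moment of the call.
- robot.sign_off(): hands the job in; it is judged then, once.
The state is a dict: "time_s": time; "joints": joint angles; "joint_vel": joint speeds; "tau": joint torques, N m; "tool_pos": TCP position; "orientation": TCP orientation; "contact_force": force on the tool from outside, world axes, zero at the start; "wrist_torque": the same for the moment, N m; "grip_width": finger opening in m; "grasp_force": force on a finger pad.
Only numpy, scipy, OpenCV 4.12 (cv2) and the standard library are available. Lean on these libraries where they do the work, as an engineer would, in place of code of your own. Each camera call takes 0.05 s, during which the arm holds its last target. There are 200 camera calls.

TASK

Build the sieve nest on the small grey sieve shaker, ready to run the next amber residue: the receiver pan in the shaker's round seat, on it the fine (blue) sieve, then the medium (yellow) sieve, then the coarse (red) sieve, and the black lid on top, every piece upright and fully home in the one below. The meshes are delicate, so set the pieces down and do not drop them, and leave the dropper bottle, the specimen pot and the amber tray standing where they are.

Things in the scene. Friction and masses are not known exactly. Their poses are not given: they have to be found in the camera images.
- pan: receiver pan: round bare-aluminium cup without mesh, 56 mm outside diameter, 26 mm tall, flat bottom, wall 3.5 mm (bore 49 mm) from its inner floor 10 mm above its underside up to the open rim. 50 g. Origin: centre of its underside, z up.
- sieve_fine: fine sieve: blue plastic frame, mesh looks like a plain grey sheet. 30 mm tall: skirt (0-9 mm up) 45 mm diameter, lowest 5 mm tapering to 41 mm; collar (9-30 mm up) 56 mm diameter, bore 49 mm, open on top; mesh 11 mm up. The skirt drops into the bore of the piece below (2 mm play all round) until the collar's lower edge rests on its rim. 45 g. Origin: centre of its underside, z up.
- sieve_medium: medium sieve: yellow plastic frame, close grid of steel wires about 3 mm apart over dark. Same shape, sizes, mass and origin as the fine sieve.
- sieve_coarse: coarse sieve: red plastic frame, wide grid of steel wires 7 mm apart over dark. Same shape, sizes, mass and origin as the fine sieve.
- lid: black plastic lid: the same 9 mm skirt as the sieves below, then a round flange of 56 mm diameter from 9 to 14 mm above the underside, then a central grey knob, 14 mm diameter at its neck (14 to 18 mm up) widening to 18 mm diameter (21 to 36 mm up, flat top). 40 g. Origin: centre of its underside (bottom of the skirt), z up.
- shaker: sieve shaker, fixed: grey box 130 x 130 mm, top 46 mm up, dark front panel; on it a round aluminium table of 90 mm diameter with the seat, a dark steel ring of 69 mm outside, 62 mm inside diameter, top 70 mm up. The pan stands inside it on the seat floor, 62 mm up. Two strap lugs 53 mm from the centre along its y, 68 mm up. Origin: centre of its underside, on the seat's axis; z up.
- balance: laboratory balance, fixed, not used: white box 130 x 130 x 38 mm with a round steel weighing pan, top 47 mm up, and a small display. It changes places with the shaker. Origin: centre of its underside.
- bottle: dropper bottle, to be left alone: amber glass of 34 mm diameter with a black dropper cap, 70 mm tall. Origin: centre of its underside.
- pot: specimen pot, to be left alone: clear pot with a white lid, 43 mm diameter, 42 mm tall. Origin: centre of its underside.
- amber_tray: open cardboard tray of raw amber pieces, to be left alone: 90 (x) x 110 (y) x 18 mm. Origin: centre of its underside.

How it is judged:
By the outcome, as a careful person would: the job done as asked, in the order asked, and still so for the second after the job is handed in, with the robot touching nothing.
It also fails if it takes over 122 s, if anything falls off the work surface, if the arm or the gripper's body presses on something with over 40 N, if the wrist force passes 120 N, or if a joint passes its speed limit or range.

## Working session

There is one attempt and no reset: what is moved stays moved. The work goes in short steps, Python scripts to look and compute and a tool call to move; the robot and the scene stay as the last step left them, time stands still between calls to the robot, and variables do not carry over. Pictures are saved under pics/ and viewed, at most 14 in all, crops included, and the job is handed in when it is done.

Besides the shell and the picture viewer there is one more tool, called after "Emit:" as name(argument=value, ...), one argument or row to a line, values as JSON. apply_moves: Moves the arm, as the interface text tells. Its arguments: {"type":"object","properties":{"deltas":{"type":"array"},"force":{"type":"number"}},"required":["deltas"]}

```bash
mkdir -p pics; ls
python3 - <<'E'
from station import robot
import cv2,json
for n in("top","scene"):
    cv2.imwrite(f"pics/{n}0.png",robot.get_image(n)[:,:,::-1])
    c=robot.get_calibration(n); print(n,c)
print(robot.get_obs())
E
```

```text
pics
top {'camera_matrix': array([[371.00781401,   0.        , 326.55593637],
       [  0.        , 371.00781401, 200.88151455],
       [  0.        ,   0.        ,   1.        ]]), 'R': array([[ 1.86087446e-04, -9.99991677e-01,  4.07567208e-03],
       [-9.83806435e-01, -9.13571965e-04, -1.79231872e-01],
       [ 1.79234103e-01, -3.97631962e-03, -9.83798417e-01]]), 't': array([0.01574018, 0.52584001, 0.72446138])}
scene {'camera_matrix': array([[416.68673131,   0.        , 314.28259311],
       [  0.        , 416.68673131, 204.01595398],
       [  0.        ,   0.        ,   1.        ]]), 'R': array([[-0.31878348,  0.94772546,  0.01391191],
       [ 0.60124272,  0.21354125, -0.77000476],
       [-0.73272388, -0.23710036, -0.63788646]]), 't': array([ 0.18481691, -0.30365426,  1.33398009])}
{'time_s': 0.1, 'joints': array([-1.21238504e+00,  1.31103427e-01,  1.48920499e+00, -1.81552544e-06,
        1.52297837e+00, -8.54191352e-02]), 'joint_vel': array([ 0.00053   , -0.00176954, -0.00227622, -0.00016713,  0.00167717,
        0.00040819]), 'tau': array([ 4.03551476e-04, -5.70952785e+01, -5.01940084e+01, -2.00681425e-04,
        8.13406426e-03, -1.32162736e-04]), 'tool_pos': array([ 0.25747333, -0.54139114,  0.23031969]), 'orientation': array([ 9.75477344e-01,  2.20098236e-01, -1.16160404e-04, -8.39061446e-04]), 'contact_force': array([-0.14020496, -0.23908205, -0.03371611]), 'wrist_torque': array([0.04653065, 0.03685924, 0.01480112]), 'grasp_force': 0.0, 'grip_width': 0.0852439244639709}
```

View pics/top0.png

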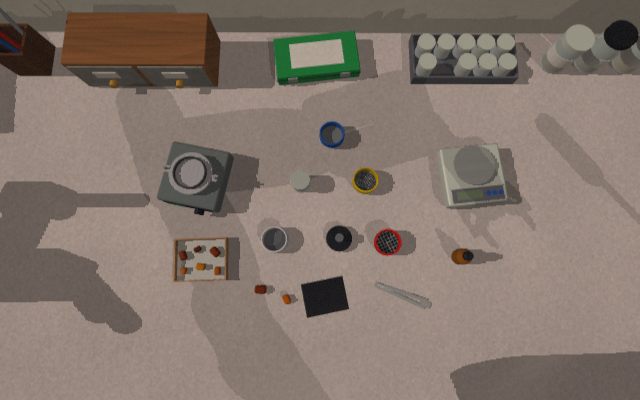

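View pics/scene0.png

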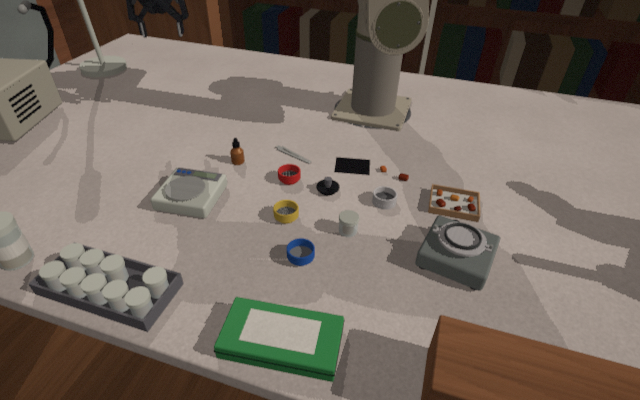

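The top view shows the pan (275,239), lid (339,238), red (388,242), yellow (366,181), blue (332,134) and the shaker ring (192,174). The pot is at (301,180), the bottle at (461,256) and the tray at (200,259). Everything stands upright.

```bash
cat > h.py <<'E'
from station import robot
import cv2, numpy as np
def ray(c,uv,z):
    K,R,t=c["camera_matrix"],c["R"],c["t"]
    d=R.T@np.linalg.solve(K,[uv[0],uv[1],1]); o=-R.T@t
    return (o+d*(z-o[2])/d[2])[:2]
def proj(c,p):
    q=c["camera_matrix"]@(c["R"]@np.asarray(p,float)+c["t"]); return q[:2]/q[2]
def yaw(o):
    x,y,z,w=o["orientation"]; return np.degrees(np.arctan2(2*(x*y+w*z),1-2*(y*y+z*z)))
def colmask(im,name):
    h,s,v=cv2.split(cv2.cvtColor(im,cv2.COLOR_RGB2HSV)); h=h.astype(int)
    m={"blue":(abs(h-110)<14)&(s>120),"yellow":(abs(h-25)<9)&(s>130),"red":((h<7)|(h>172))&(s>150),
       "black":(v<50)}[name]
    return m.astype(np.uint8)
E
python3 - <<'E'
from h import *
im=robot.get_image("top");c=robot.get_calibration("top")
for n,g,z in(("blue",(332,134),.024),("yellow",(366,181),.024),("red",(388,242),.024),("black",(339,238),.013)):
    m=colmask(im,n); k=np.zeros_like(m); cv2.circle(k,g,20,1,-1); m*=k
    p=cv2.findNonZero(m); (u,v),r=cv2.minEnclosingCircle(p)
    print(n,len(p),(u,v),r,np.round(ray(c,(u,v),z)*1000))
print("pan",ray(c,(275,238.5),.022),"shaker",ray(c,(190,173),.07),"pot",ray(c,(300,180),.04),"bottle",ray(c,(461,256),.03),"tray",ray(c,(201,259),.015))
a=np.vstack([im[95:275,150:290],])
b=cv2.resize(im[110:270,150:350],(800,640))[:600]
cv2.imwrite("pics/crop.png",b[:,:,::-1])
E
```

```text
blue 211 (331.28570556640625, 134.14285278320312) 12.877074241638184 [681.   5.]
yellow 225 (364.9285583496094, 180.2142791748047) 13.257741928100586 [576. -67.]
red 189 (387.1507873535156, 241.9761962890625) 13.49405574798584 [ 442. -112.]
black 427 (338.6475524902344, 238.27049255371094) 12.650522232055664 [451. -10.]
pan [0.44968042 0.12471058] shaker [0.57939089 0.29522966] pot [0.57218647 0.07236903] bottle [ 0.4129944  -0.26309775] tray [0.40705736 0.2803698 ]
```

View pics/crop.png

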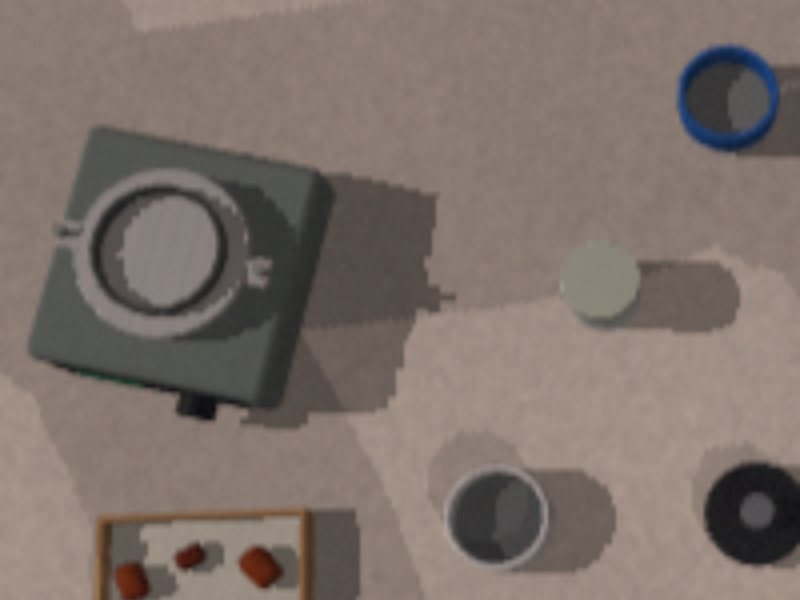

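The seat ring centre is at about (189.8,172) px and the pan rim at about (274.3,239) px. Next I move to hover over the pan.

Emit:
apply_moves(
  deltas=[
    {"dx": 11,"dy": 38},
    {"dx": 11,"dy": 38},
    {"dx": 11,"dy": 38},
    {"dx": 11,"dy": 38},
    {"dx": 11,"dy": 38},
    {"dx": 11,"dy": 38},
    {"dx": 11,"dy": 38},
    {"dx": 11,"dy": 38},
  ],
  force=30,
)

```text
schema error: expected keys dx, dy, dz, twist, fingers
```

Emit:
apply_moves(
  deltas=[
    {"dx": 11,"dy": 38},
    {"dx": 11,"dy": 38},
    {"dx": 11,"dy": 38},
    {"dx": 11,"dy": 38},
    {"dx": 11,"dy": 38},
    {"dx": 11,"dy": 38},
    {"dx": 11,"dy": 38},
    {"dx": 11,"dy": 38},
  ],
)

```text
schema error: expected keys dx, dy, dz, twist, fingers
```

Emit:
apply_moves(
  deltas=[
    {"dx": 9,"dy": 30,"dz": -10},
    {"dx": 7,"dy": 28,"dz": -20},
    {"dz": -20},
    {},
    {},
    {},
    {},
    {},
  ],
)

```text
schema error: expected keys dx, dy, dz, twist, fingers
```

Run:
```python
from h import *
o=robot.get_obs();c=robot.get_calibration("wrist");im=robot.get_image("wrist")
cv2.imwrite("pics/w1.png",im[:,:,::-1]); np.savez("w1",im=im,**c)
print(o["tool_pos"],yaw(o),o["time_s"],"cam",-c["R"].T@c["t"],c["R"][2],c["camera_matrix"][0,0])
print("pan px",proj(c,(.45,.125,.026)),"tcp",proj(c,o["tool_pos"]))
```

```text
[ 0.25749951 -0.54149731  0.23048543] 25.42643579794492 0.15 cam [ 0.31992656 -0.51193595  0.37148338] [-0.24729676 -0.11531701 -0.96205317] 323.1662838686102
pan px [-426.39263599 -465.66181371] tcp [314.41861559 262.40689739]
```

View pics/w1.png

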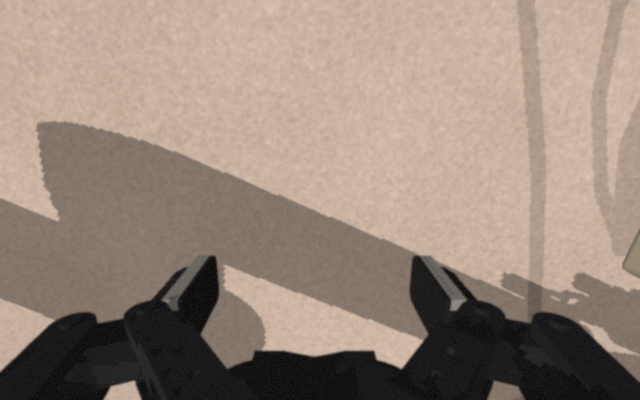

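The wrist view shows only the fingers and bare table, because the moves were refused: every row needs all five keys.

Emit:
apply_moves(
  deltas=[
    {"dx": 11,"dy": 38,"dz": 0,"twist": 0,"fingers": 0},
    {"dx": 11,"dy": 38,"dz": 0,"twist": 0,"fingers": 0},
    {"dx": 11,"dy": 38,"dz": 0,"twist": 0,"fingers": 0},
    {"dx": 11,"dy": 38,"dz": 0,"twist": 0,"fingers": 0},
    {"dx": 11,"dy": 38,"dz": 0,"twist": 0,"fingers": 0},
    {"dx": 11,"dy": 38,"dz": 0,"twist": 0,"fingers": 0},
    {"dx": 11,"dy": 38,"dz": 0,"twist": 0,"fingers": 0},
    {"dx": 11,"dy": 38,"dz": 0,"twist": 0,"fingers": 0},
  ],
  force=30,
)

```text
time_s: 0.87
tool_pos: [0.3456, -0.2361, 0.2312]
orientation: [0.976, 0.22, 0.0, 0.0]
contact_force: [0.2, 0.1, -0.1]
grip_width: 0.0854
grasp_force: 0.0
```

Emit:
apply_moves(
  deltas=[
    {"dx": 11,"dy": 38,"dz": 0,"twist": 0,"fingers": 0},
    {"dx": 11,"dy": 38,"dz": 0,"twist": 0,"fingers": 0},
    {"dx": 11,"dy": 38,"dz": 0,"twist": 0,"fingers": 0},
    {"dx": 11,"dy": 38,"dz": 0,"twist": 0,"fingers": 0},
    {"dx": 11,"dy": 38,"dz": 0,"twist": 0,"fingers": 0},
    {"dx": 11,"dy": 38,"dz": 0,"twist": 0,"fingers": 0},
    {"dx": 11,"dy": 38,"dz": 0,"twist": 0,"fingers": 0},
    {"dx": 11,"dy": 38,"dz": 0,"twist": 0,"fingers": 0},
  ],
)

```text
time_s: 1.53
tool_pos: [0.4337, 0.0682, 0.2314]
orientation: [0.975, 0.22, 0.0, 0.0]
contact_force: [1.7, -0.6, 1.1]
grip_width: 0.0855
grasp_force: 0.0
```

Emit:
apply_moves(
  deltas=[
    {"dx": 9,"dy": 30,"dz": -10,"twist": 0,"fingers": 0},
    {"dx": 7,"dy": 28,"dz": -20,"twist": 0,"fingers": 0},
    {"dx": 0,"dy": 0,"dz": -20,"twist": 0,"fingers": 0},
    {"dx": 0,"dy": 0,"dz": 0,"twist": 0,"fingers": 0},
    {"dx": 0,"dy": 0,"dz": 0,"twist": 0,"fingers": 0},
    {"dx": 0,"dy": 0,"dz": 0,"twist": 0,"fingers": 0},
    {"dx": 0,"dy": 0,"dz": 0,"twist": 0,"fingers": 0},
    {"dx": 0,"dy": 0,"dz": 0,"twist": 0,"fingers": 0},
  ],
)

```text
time_s: 2.2
tool_pos: [0.4506, 0.1235, 0.1829]
orientation: [0.976, 0.219, 0.001, 0.0]
contact_force: [0.4, -0.0, -0.1]
grip_width: 0.0853
grasp_force: 0.0
```

Run:
```python
from h import *
o=robot.get_obs();c=robot.get_calibration("wrist");im=robot.get_image("wrist")
cv2.imwrite("pics/w2.png",im[:,:,::-1]); np.savez("w2",im=im,**c)
print(o["tool_pos"],yaw(o),o["time_s"],o["joint_vel"])
print("pan px",proj(c,(.45,.125,.026)),"tcp",proj(c,o["tool_pos"]))
```

```text
[0.45055619 0.12347145 0.18289262] 25.34363776123383 2.2 [ 0.00256623  0.00228719  0.00498503  0.00223361 -0.00109006  0.00044091]
pan px [312.32557447 188.38474768] tcp [314.34948304 262.34857614]
```

View pics/w2.png

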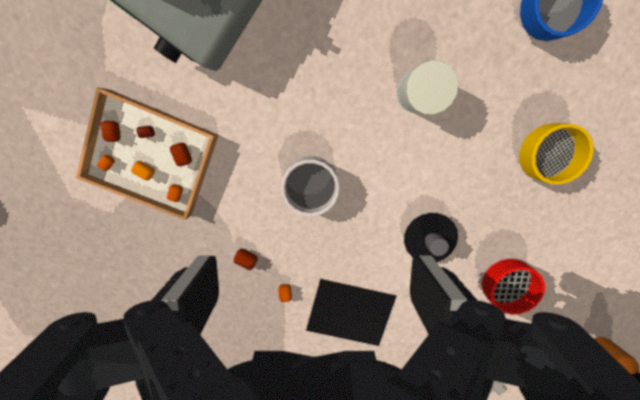

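The wrist view shows the pan rim centred near (311,187), which agrees with the prediction. I'll refine it with a mask.

```bash
cat >> h.py <<'E'
def ring(im,c,guess,z,name=None,R=.028):
    """centre (world) of rim: hull of the rim's mask near guess; rim top at z"""
    g=proj(c,(*guess,z)); r=abs(proj(c,(guess[0],guess[1]+R,z))-g).max(); r=np.hypot(*(proj(c,(guess[0],guess[1]+R,z))-g))
    if name: m=colmask(im,name)
    else:
        h,s,v=cv2.split(cv2.cvtColor(im,cv2.COLOR_RGB2HSV)); m=((s<30)&(v>120)).astype(np.uint8)
    k=np.zeros_like(m); cv2.circle(k,tuple(int(round(a)) for a in g),int(r*1.35),1,-1)
    p=cv2.findNonZero(m*k); h=cv2.convexHull(p)
    return g,cv2.fitEllipse(h),cv2.minEnclosingCircle(h)
E
python3 - <<'E'
from h import *
d=np.load("w2.npz");im=d["im"];c=d
for n,g,z in((None,(.45,.125),.026),("yellow",(.576,-.067),.027),("red",(.442,-.112),.027),("black",(.451,-.01),.013)):
    gg,e,mc=ring(im,c,g,z,n); print(n,gg,e,np.round(1000*ray(c,e[0],z),1),np.round(1000*ray(c,mc[0],z),1))
E
```

```text
None [312.32557447 188.38474768] ((310.0544128417969, 185.85787963867188), (55.666526794433594, 57.59905242919922), 176.8040008544922) [451.3 128. ] [451.6 127.9]
yellow [560.55656904 154.43964713] ((557.7034912109375, 152.3704071044922), (62.239784240722656, 72.17300415039062), 74.1668930053711) [576.4 -63.5] [575.8 -65.5]
red [516.58107833 290.84566559] ((513.77783203125, 288.83123779296875), (57.556846618652344, 60.53009033203125), 35.82258224487305) [ 442.7 -108. ] [ 440.6 -108.8]
black [431.21097347 239.13938571] ((430.6405029296875, 243.84844970703125), (53.17139434814453, 62.499412536621094), 6.562656879425049) [446.2 -12.2] [446.2 -12.1]
```

Emit:
apply_moves(
  deltas=[
    {"dx": 0.5,"dy": 4,"dz": -40,"twist": 0,"fingers": 0},
    {"dx": 0,"dy": 0,"dz": -40,"twist": 0,"fingers": 0},
    {"dx": 0,"dy": 0,"dz": -40,"twist": 0,"fingers": 0},
    {"dx": 0,"dy": 0,"dz": -30,"twist": 0,"fingers": 0},
    {"dx": 0,"dy": 0,"dz": -15,"twist": 0,"fingers": 0},
    {"dx": 0,"dy": 0,"dz": -8,"twist": 0,"fingers": 0},
    {"dx": 0,"dy": 0,"dz": -3,"twist": 0,"fingers": 0},
    {"dx": 0,"dy": 0,"dz": 0,"twist": 0,"fingers": 0},
  ],
  force=30,
)

```text
time_s: 2.92
tool_pos: [0.4507, 0.128, 0.0058]
orientation: [0.976, 0.22, 0.0, 0.0]
contact_force: [0.7, -0.8, 0.6]
grip_width: 0.0853
grasp_force: 0.0
```

Emit:
apply_moves(
  deltas=[
    {"dx": 0,"dy": 0,"dz": 0,"twist": 0,"fingers": 255},
    {"dx": 0,"dy": 0,"dz": 0,"twist": 0,"fingers": 255},
    {"dx": 0,"dy": 0,"dz": 0,"twist": 0,"fingers": 255},
    {"dx": 0,"dy": 0,"dz": 0,"twist": 0,"fingers": 255},
    {"dx": 0,"dy": 0,"dz": 0,"twist": 0,"fingers": 255},
    {"dx": 0,"dy": 0,"dz": 0,"twist": 0,"fingers": 255},
    {"dx": 0,"dy": 0,"dz": 0,"twist": 0,"fingers": 255},
    {"dx": 0,"dy": 0,"dz": 0,"twist": 0,"fingers": 255},
  ],
)

```text
time_s: 3.58
tool_pos: [0.4517, 0.1283, 0.0074]
orientation: [0.975, 0.22, 0.002, 0.0]
contact_force: [-3.1, -1.0, 8.3]
grip_width: 0.0554
grasp_force: 30.2
```

Run:
```python
from h import *
o=robot.get_obs();c=robot.get_calibration("wrist");im=robot.get_image("wrist")
cv2.imwrite("pics/w3.png",im[:,:,::-1]); np.savez("w3",im=im,**c)
print(o["tool_pos"],"tcp",proj(c,o["tool_pos"]), "expect rim centre",proj(c,(*o["tool_pos"][:2],.026)))
```

```text
[0.45172533 0.12834683 0.0073847 ] tcp [314.34174116 262.38346997] expect rim centre [314.43361713 281.96219653]
```

View pics/w3.png

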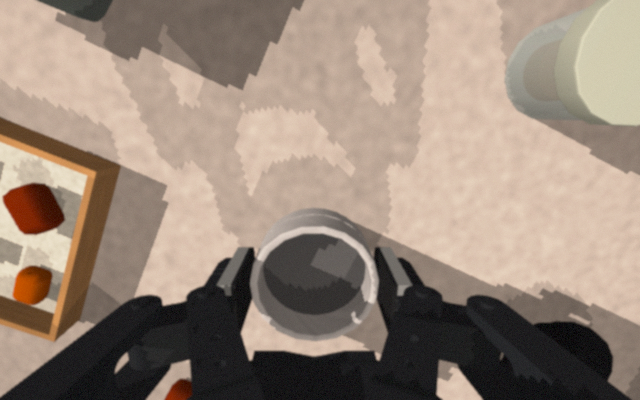

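The pan is gripped at a 55.4 mm opening. Its rim is centred at (314.5,283) against an expected (314.4,282). I lift it and look at the seat.

Emit:
apply_moves(
  deltas=[
    {"dx": 0,"dy": 0,"dz": 20,"twist": 0,"fingers": 255},
    {"dx": 0,"dy": 0,"dz": 35,"twist": 0,"fingers": 255},
    {"dx": 0,"dy": 0,"dz": 40,"twist": 0,"fingers": 255},
    {"dx": 5,"dy": 10,"dz": 34,"twist": 0,"fingers": 255},
    {"dx": 11,"dy": 29,"dz": 25,"twist": 0,"fingers": 255},
    {"dx": 11,"dy": 29,"dz": 9,"twist": 0,"fingers": 255},
    {"dx": 11,"dy": 29,"dz": 0,"twist": 0,"fingers": 255},
    {"dx": 10,"dy": 30,"dz": 0,"twist": 0,"fingers": 255},
  ],
)

```text
time_s: 4.3
tool_pos: [0.4999, 0.2569, 0.1712]
orientation: [0.976, 0.22, 0.002, -0.0]
contact_force: [-0.2, -0.4, -0.9]
grip_width: 0.0551
grasp_force: 32.3
```

Emit:
apply_moves(
  deltas=[
    {"dx": 0,"dy": 0,"dz": 0,"twist": 0,"fingers": 255},
    {"dx": 0,"dy": 0,"dz": 0,"twist": 0,"fingers": 255},
    {"dx": 0,"dy": 0,"dz": 0,"twist": 0,"fingers": 255},
    {"dx": 0,"dy": 0,"dz": 0,"twist": 0,"fingers": 255},
    {"dx": 0,"dy": 0,"dz": 0,"twist": 0,"fingers": 255},
    {"dx": 0,"dy": 0,"dz": 0,"twist": 0,"fingers": 255},
    {"dx": 0,"dy": 0,"dz": 0,"twist": 0,"fingers": 255},
    {"dx": 0,"dy": 0,"dz": 0,"twist": 0,"fingers": 255},
  ],
)

```text
time_s: 4.97
tool_pos: [0.4982, 0.2547, 0.1685]
orientation: [0.976, 0.22, 0.0, -0.0]
contact_force: [0.6, -0.2, -0.8]
grip_width: 0.0553
grasp_force: 32.3
```

Run:
```python
from h import *
o=robot.get_obs();c=robot.get_calibration("wrist");im=robot.get_image("wrist")
np.savez("w4",im=im,**c)
g=proj(c,(.58,.298,.07));print(o["tool_pos"],"tcp",proj(c,o["tool_pos"]), "seat exp",g)
x,y=int(g[0])-100,max(int(g[1])-75,0); print(x,y)
b=cv2.resize(im[y:y+150,x:x+200],None,fx=4,fy=4,interpolation=cv2.INTER_CUBIC)
cv2.imwrite("pics/w4.png",b[:,:,::-1])
```

```text
[0.49820538 0.25470394 0.168466  ] tcp [314.36293965 262.36353389] seat exp [308.19815548  77.1564389 ]
208 2
```

View pics/w4.png

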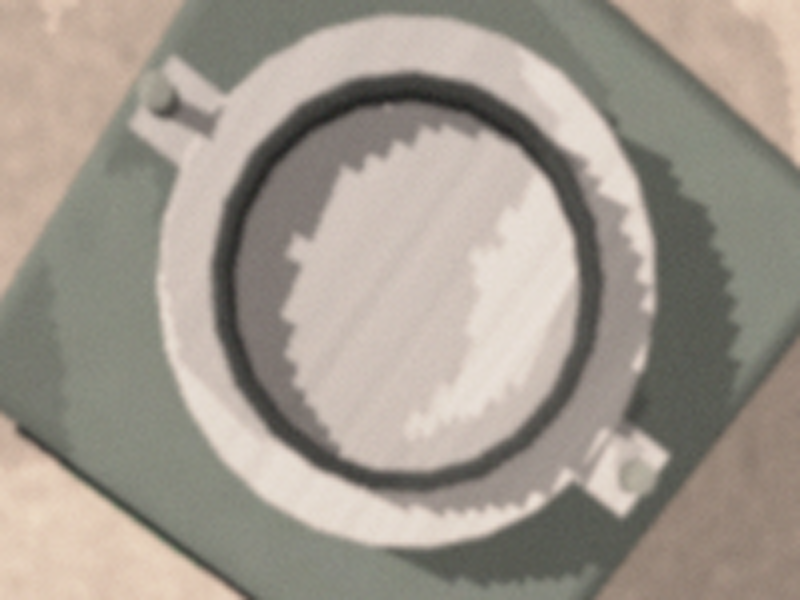

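The dark ring is centred at crop (407,282), which is image (309.4,72.1).

Run:
```python
from h import *
c=np.load("w4.npz");im=c["im"]
print(ray(c,(309.4,72.1),.07))
v=cv2.cvtColor(im,cv2.COLOR_RGB2HSV)[:,:,2]; m=(v<95).astype(np.uint8)
g=(309.4,72.1); k=np.zeros_like(m); cv2.circle(k,(309,72),55,1,-1)
n,l,st,ce=cv2.connectedComponentsWithStats(m*k)
i=1+np.argmax(st[1:,4]); print(st[i])
e=cv2.fitEllipse(cv2.convexHull(cv2.findNonZero((l==i).astype(np.uint8)))); print(e,ray(c,e[0],.068))
```

```text
[0.58331382 0.29863088]
[ 262   21   96  103 1420]
((309.491455078125, 72.14410400390625), (96.07872009277344, 103.15434265136719), 178.59060668945312) [0.58350529 0.29868027]
```

Emit:
apply_moves(
  deltas=[
    {"dx": 28,"dy": 15,"dz": 0,"twist": 0,"fingers": 255},
    {"dx": 28,"dy": 15,"dz": 0,"twist": 0,"fingers": 255},
    {"dx": 28,"dy": 14,"dz": -10,"twist": 0,"fingers": 255},
    {"dx": 0,"dy": 0,"dz": -30,"twist": 0,"fingers": 255},
    {"dx": 0,"dy": 0,"dz": -30,"twist": 0,"fingers": 255},
    {"dx": 0,"dy": 0,"dz": -15,"twist": 0,"fingers": 255},
    {"dx": 0,"dy": 0,"dz": -3,"twist": 0,"fingers": 255},
    {"dx": 0,"dy": 0,"dz": 0,"twist": 0,"fingers": 255},
  ],
)

```text
time_s: 5.68
tool_pos: [0.5813, 0.2987, 0.0791]
orientation: [0.975, 0.22, -0.001, 0.0]
contact_force: [0.6, -0.1, -0.7]
grip_width: 0.0552
grasp_force: 32.3
```

Run:
```python
from h import *
o=robot.get_obs();c=robot.get_calibration("wrist");im=robot.get_image("wrist")
np.savez("w5",im=im,**c)
print(o["tool_pos"],o["contact_force"],"ring c exp",proj(c,(.583,.2986,.07)),"pan c",proj(c,(*o["tool_pos"][:2],o["tool_pos"][2]+.019)))
b=cv2.resize(im[150:390,160:480],(800,600),interpolation=cv2.INTER_CUBIC)
cv2.imwrite("pics/w5.png",b[:,:,::-1])
```

```text
[0.58129672 0.29870164 0.07909979] [ 0.57681436 -0.12340989 -0.67471655] ring c exp [315.94085786 251.58899251] pan c [314.36762759 282.66801456]
```

View pics/w5.png

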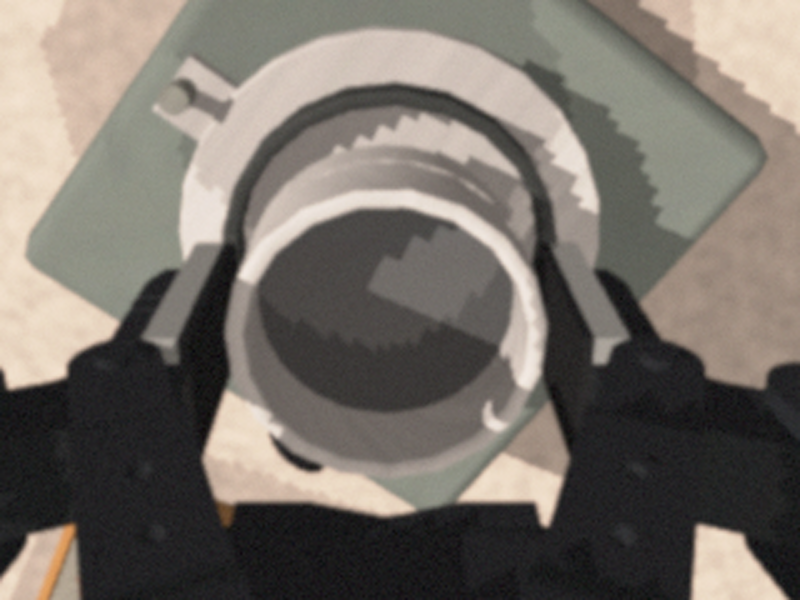

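The pan hangs just above the ring, level and roughly centred. I lower it.

Emit:
apply_moves(
  deltas=[
    {"dx": 1,"dy": 0,"dz": -2,"twist": 0,"fingers": 255},
    {"dx": 0,"dy": 0,"dz": -2,"twist": 0,"fingers": 255},
    {"dx": 0,"dy": 0,"dz": -2,"twist": 0,"fingers": 255},
    {"dx": 0,"dy": 0,"dz": -2,"twist": 0,"fingers": 255},
    {"dx": 0,"dy": 0,"dz": -1,"twist": 0,"fingers": 255},
    {"dx": 0,"dy": 0,"dz": -1,"twist": 0,"fingers": 255},
    {"dx": 0,"dy": 0,"dz": 0,"twist": 0,"fingers": 255},
    {"dx": 0,"dy": 0,"dz": 0,"twist": 0,"fingers": 255},
  ],
)

```text
time_s: 6.4
tool_pos: [0.5831, 0.2991, 0.0702]
orientation: [0.975, 0.22, -0.0, 0.0]
contact_force: [-0.3, 0.5, -0.3]
grip_width: 0.055
grasp_force: 32.3
```

Emit:
apply_moves(
  deltas=[
    {"dx": 0,"dy": 0,"dz": -1,"twist": 0,"fingers": 255},
    {"dx": 0,"dy": 0,"dz": -0.5,"twist": 0,"fingers": 255},
    {"dx": 0,"dy": 0,"dz": -0.5,"twist": 0,"fingers": 255},
    {"dx": 0,"dy": 0,"dz": 0,"twist": 0,"fingers": 255},
    {"dx": 0,"dy": 0,"dz": 0,"twist": 0,"fingers": 255},
    {"dx": 0,"dy": 0,"dz": 0,"twist": 0,"fingers": 255},
    {"dx": 0,"dy": 0,"dz": 0,"twist": 0,"fingers": 255},
    {"dx": 0,"dy": 0,"dz": 0,"twist": 0,"fingers": 255},
  ],
)

```text
time_s: 7.07
tool_pos: [0.5833, 0.2992, 0.0694]
orientation: [0.975, 0.22, 0.0, -0.0]
contact_force: [-3.0, -0.4, 6.9]
grip_width: 0.0552
grasp_force: 32.8
```

Contact came at 6.9 N with the TCP at 69.4 mm, so the pan is on the seat floor. Release and lift.

Emit:
apply_moves(
  deltas=[
    {"dx": 0,"dy": 0,"dz": 0.5,"twist": 0,"fingers": 0},
    {"dx": 0,"dy": 0,"dz": 0,"twist": 0,"fingers": 0},
    {"dx": 0,"dy": 0,"dz": 0,"twist": 0,"fingers": 0},
    {"dx": 0,"dy": 0,"dz": 0,"twist": 0,"fingers": 0},
    {"dx": 0,"dy": 0,"dz": 10,"twist": 0,"fingers": 0},
    {"dx": 0,"dy": 0,"dz": 30,"twist": 0,"fingers": 0},
    {"dx": 0,"dy": 0,"dz": 40,"twist": 0,"fingers": 0},
    {"dx": 0,"dy": 0,"dz": 40,"twist": 0,"fingers": 0},
  ],
)

```text
time_s: 7.73
tool_pos: [0.5821, 0.2986, 0.1893]
orientation: [0.975, 0.22, -0.001, 0.0]
contact_force: [0.5, -0.6, -0.6]
grip_width: 0.0856
grasp_force: 0.0
```

Emit:
apply_moves(
  deltas=[
    {"dx": 0,"dy": 0,"dz": 0,"twist": 0,"fingers": 0},
    {"dx": 0,"dy": 0,"dz": 0,"twist": 0,"fingers": 0},
    {"dx": 0,"dy": 0,"dz": 0,"twist": 0,"fingers": 0},
    {"dx": 0,"dy": 0,"dz": 0,"twist": 0,"fingers": 0},
    {"dx": 0,"dy": 0,"dz": 0,"twist": 0,"fingers": 0},
    {"dx": 0,"dy": 0,"dz": 0,"twist": 0,"fingers": 0},
    {"dx": 0,"dy": 0,"dz": 0,"twist": 0,"fingers": 0},
    {"dx": 0,"dy": 0,"dz": 0,"twist": 0,"fingers": 0},
  ],
)

```text
time_s: 8.4
tool_pos: [0.5828, 0.299, 0.188]
orientation: [0.975, 0.22, -0.001, 0.0]
contact_force: [-0.6, 0.9, 0.5]
grip_width: 0.0853
grasp_force: 0.0
```

Run:
```python
from h import *
o=robot.get_obs();c=robot.get_calibration("wrist");im=robot.get_image("wrist")
np.savez("w6",im=im,**c)
g=proj(c,(.583,.299,.088));print(o["tool_pos"],"pan exp",g,o["time_s"])
x,y=int(g[0])-80,int(g[1])-60; print(x,y)
b=cv2.resize(im[y:y+120,x:x+160],None,fx=5,fy=5,interpolation=cv2.INTER_CUBIC)
cv2.imwrite("pics/w6.png",b[:,:,::-1])
```

```text
[0.58284367 0.298978   0.18799931] pan exp [314.3118747  204.37865319] 8.4
234 144
```

View pics/w6.png

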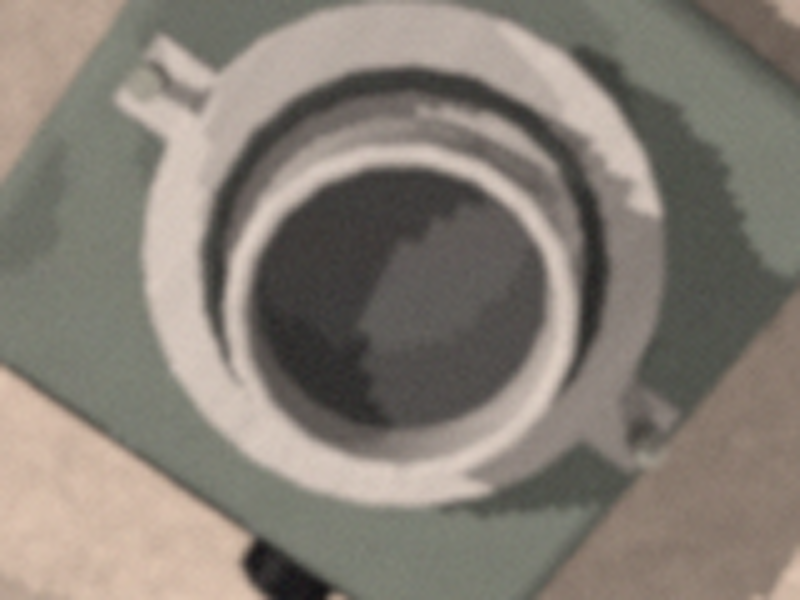

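The pan rim is centred at about (314,205.8), so the pan sits in the seat at about (582.1,298.6). Next is the blue sieve.

Emit:
apply_moves(
  deltas=[
    {"dx": 12,"dy": -36,"dz": 0,"twist": 0,"fingers": 0},
    {"dx": 12,"dy": -36,"dz": 0,"twist": 0,"fingers": 0},
    {"dx": 12,"dy": -36,"dz": 0,"twist": 0,"fingers": 0},
    {"dx": 12,"dy": -36,"dz": 0,"twist": 0,"fingers": 0},
    {"dx": 12,"dy": -36,"dz": 0,"twist": 0,"fingers": 0},
    {"dx": 12,"dy": -36,"dz": 0,"twist": 0,"fingers": 0},
    {"dx": 12,"dy": -36,"dz": 0,"twist": 0,"fingers": 0},
    {"dx": 12,"dy": -36,"dz": 0,"twist": 0,"fingers": 0},
  ],
)

```text
time_s: 9.12
tool_pos: [0.6795, 0.0093, 0.1888]
orientation: [0.975, 0.22, 0.0, 0.0]
contact_force: [0.3, 0.4, 0.0]
grip_width: 0.0854
grasp_force: 0.0
```

Emit:
apply_moves(
  deltas=[
    {"dx": 2,"dy": -3,"dz": -8,"twist": 0,"fingers": 0},
    {"dx": 0,"dy": 0,"dz": 0,"twist": 0,"fingers": 0},
    {"dx": 0,"dy": 0,"dz": 0,"twist": 0,"fingers": 0},
    {"dx": 0,"dy": 0,"dz": 0,"twist": 0,"fingers": 0},
    {"dx": 0,"dy": 0,"dz": 0,"twist": 0,"fingers": 0},
    {"dx": 0,"dy": 0,"dz": 0,"twist": 0,"fingers": 0},
    {"dx": 0,"dy": 0,"dz": 0,"twist": 0,"fingers": 0},
    {"dx": 0,"dy": 0,"dz": 0,"twist": 0,"fingers": 0},
  ],
)

```text
time_s: 9.78
tool_pos: [0.6812, 0.009, 0.1812]
orientation: [0.975, 0.221, 0.0, 0.0]
contact_force: [-0.5, 0.7, 0.2]
grip_width: 0.0852
grasp_force: 0.0
```

```bash
cat >> h.py <<'E'
def look(name,guess,z=.030,R=.028,tag="x"):
    """per-column/row extents of the coloured piece, its rim ellipse and the world centre"""
    o=robot.get_obs();c=robot.get_calibration("wrist");im=robot.get_image("wrist");np.savez(tag,im=im,**c)
    g,e,mc=ring(im,c,guess,z,name,R)
    s=np.hypot(*(proj(c,(guess[0],guess[1]+2*R,z))-g))
    print("tool",np.round(o["tool_pos"]*1000,1),"t",o["time_s"],"exp",g.round(1),"ell",np.round(e[0],1),np.round(e[1],1),"diam px",s.round(1),"world",np.round(1000*ray(c,e[0],z),1))
E
python3 - <<'E'
from h import *
look("blue",(.6815,.008),tag="w7")
E
```

```text
tool [681.2   9.  181.2] t 9.7833 exp [315.2 189.7] ell [318.5 188.3] [57.4 58.7] diam px 61.4 world [684.    5.9]
```

Emit:
apply_moves(
  deltas=[
    {"dx": 2.5,"dy": -3,"dz": -40,"twist": 0,"fingers": 0},
    {"dx": 0,"dy": 0,"dz": -40,"twist": 0,"fingers": 0},
    {"dx": 0,"dy": 0,"dz": -40,"twist": 0,"fingers": 0},
    {"dx": 0,"dy": 0,"dz": -30,"twist": 0,"fingers": 0},
    {"dx": 0,"dy": 0,"dz": -14,"twist": 0,"fingers": 0},
    {"dx": 0,"dy": 0,"dz": -7,"twist": 0,"fingers": 0},
    {"dx": 0,"dy": 0,"dz": -3,"twist": 0,"fingers": 0},
    {"dx": 0,"dy": 0,"dz": 0,"twist": 0,"fingers": 0},
  ],
)

```text
time_s: 10.5
tool_pos: [0.6848, 0.0051, 0.0083]
orientation: [0.975, 0.22, 0.001, 0.0]
contact_force: [0.3, 0.5, 1.3]
grip_width: 0.0856
grasp_force: 0.0
```

Emit:
apply_moves(
  deltas=[
    {"dx": 0,"dy": 0,"dz": 0,"twist": 0,"fingers": 255},
    {"dx": 0,"dy": 0,"dz": 0,"twist": 0,"fingers": 255},
    {"dx": 0,"dy": 0,"dz": 0,"twist": 0,"fingers": 255},
    {"dx": 0,"dy": 0,"dz": 0,"twist": 0,"fingers": 255},
    {"dx": 0,"dy": 0,"dz": 0,"twist": 0,"fingers": 255},
    {"dx": 0,"dy": 0,"dz": 0,"twist": 0,"fingers": 255},
    {"dx": 0,"dy": 0,"dz": 0,"twist": 0,"fingers": 255},
    {"dx": 0,"dy": 0,"dz": 0,"twist": 0,"fingers": 255},
  ],
)

```text
time_s: 11.17
tool_pos: [0.6855, 0.005, 0.0095]
orientation: [0.975, 0.22, 0.002, 0.001]
contact_force: [-1.0, -0.8, 7.4]
grip_width: 0.0537
grasp_force: 32.1
```

Run:
```python
from h import *
p=robot.get_obs()["tool_pos"]; look("blue",p[:2],tag="w8")
```

```text
tool [685.5   5.    9.5] t 11.1667 exp [314.5 284.3] ell [310.7 293.2] [135.1 160.1] diam px 138.6 world [681.    4.7]
```

```bash
cat >> h.py <<'E'
def grasped(tag,name,z,R=.028):
    """held piece: bottom/left/right extents of its rim against a rim centred on the TCP"""
    d=np.load(tag+".npz"); p=robot.get_obs()["tool_pos"]; a=np.linspace(0,2*np.pi,361)
    q=np.array([proj(d,(p[0]+R*np.cos(t),p[1]+R*np.sin(t),z)) for t in a])
    k=np.zeros(d["im"].shape[:2],np.uint8); cv2.fillPoly(k,[np.int32(q)],1); k=cv2.dilate(k,np.ones((25,25)))
    m=colmask(d["im"],name)*k; n,l,st,_=cv2.connectedComponentsWithStats(m); i=1+st[1:,4].argmax()
    yy,xx=np.nonzero(l==i); s=np.ptp(q[:,0])/(2000*R)
    print("exp L,R,top,bottom",q[:,0].min().round(1),q[:,0].max().round(1),q[:,1].min().round(1),q[:,1].max().round(1),"got",xx.min(),xx.max(),yy.min(),yy.max(),"px/mm",s.round(2))
E
python3 - <<'E'
from h import *
grasped("w8","blue",.030)
d=np.load("w8.npz");cv2.imwrite("pics/w8.png",cv2.resize(d["im"][170:380,150:480],None,fx=2,fy=2)[:,:,::-1])
E
```

```text
exp L,R,top,bottom 247.2 381.8 220.5 341.2 got 249 378 214 342 px/mm 2.4
```

View pics/w8.png

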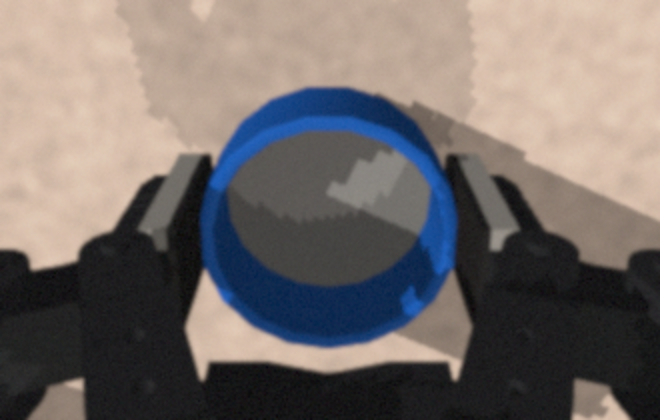

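The blue sieve is held level and centred, within about 0.4 mm. I carry it to the nest.

Emit:
apply_moves(
  deltas=[
    {"dx": 0,"dy": 0,"dz": 20,"twist": 0,"fingers": 255},
    {"dx": 0,"dy": 0,"dz": 35,"twist": 0,"fingers": 255},
    {"dx": 0,"dy": 0,"dz": 40,"twist": 0,"fingers": 255},
    {"dx": -9,"dy": 28,"dz": 26,"twist": 0,"fingers": 255},
    {"dx": -13,"dy": 37,"dz": 10,"twist": 0,"fingers": 255},
    {"dx": -13,"dy": 37,"dz": 0,"twist": 0,"fingers": 255},
    {"dx": -13,"dy": 37,"dz": 0,"twist": 0,"fingers": 255},
    {"dx": -13,"dy": 37,"dz": 0,"twist": 0,"fingers": 255},
  ],
)

```text
time_s: 11.88
tool_pos: [0.6224, 0.1826, 0.1394]
orientation: [0.976, 0.22, 0.001, -0.0]
contact_force: [1.4, 0.7, -1.4]
grip_width: 0.0541
grasp_force: 32.0
```

Emit:
apply_moves(
  deltas=[
    {"dx": -13,"dy": 37,"dz": 0,"twist": 0,"fingers": 255},
    {"dx": -13,"dy": 37,"dz": 0,"twist": 0,"fingers": 255},
    {"dx": -12,"dy": 35,"dz": 0,"twist": 0,"fingers": 255},
    {"dx": -3,"dy": 8,"dz": -10,"twist": 0,"fingers": 255},
    {"dx": 0,"dy": 0,"dz": -20,"twist": 0,"fingers": 255},
    {"dx": 0,"dy": 0,"dz": -8,"twist": 0,"fingers": 255},
    {"dx": 0,"dy": 0,"dz": 0,"twist": 0,"fingers": 255},
    {"dx": 0,"dy": 0,"dz": 0,"twist": 0,"fingers": 255},
  ],
)

```text
time_s: 12.55
tool_pos: [0.5814, 0.2972, 0.0994]
orientation: [0.976, 0.22, -0.001, 0.0]
contact_force: [0.1, -0.2, -0.4]
grip_width: 0.0539
grasp_force: 32.0
```

Emit:
apply_moves(
  deltas=[
    {"dx": 0,"dy": 0,"dz": 0,"twist": 0,"fingers": 255},
    {"dx": 0,"dy": 0,"dz": 0,"twist": 0,"fingers": 255},
    {"dx": 0,"dy": 0,"dz": 0,"twist": 0,"fingers": 255},
    {"dx": 0,"dy": 0,"dz": 0,"twist": 0,"fingers": 255},
    {"dx": 0,"dy": 0,"dz": 0,"twist": 0,"fingers": 255},
    {"dx": 0,"dy": 0,"dz": 0,"twist": 0,"fingers": 255},
    {"dx": 0,"dy": 0,"dz": 0,"twist": 0,"fingers": 255},
    {"dx": 0,"dy": 0,"dz": 0,"twist": 0,"fingers": 255},
  ],
)

```text
time_s: 13.22
tool_pos: [0.5816, 0.2981, 0.0998]
orientation: [0.975, 0.22, -0.0, 0.0]
contact_force: [-0.1, 0.1, 0.5]
grip_width: 0.0542
grasp_force: 32.0
```

Emit:
apply_moves(
  deltas=[
    {"dx": 1,"dy": 0.5,"dz": -2,"twist": 0,"fingers": 255},
    {"dx": 0,"dy": 0,"dz": -2,"twist": 0,"fingers": 255},
    {"dx": 0,"dy": 0,"dz": -2,"twist": 0,"fingers": 255},
    {"dx": 0,"dy": 0,"dz": -1.5,"twist": 0,"fingers": 255},
    {"dx": 0,"dy": 0,"dz": -1,"twist": 0,"fingers": 255},
    {"dx": 0,"dy": 0,"dz": -0.5,"twist": 0,"fingers": 255},
    {"dx": 0,"dy": 0,"dz": 0,"twist": 0,"fingers": 255},
    {"dx": 0,"dy": 0,"dz": 0,"twist": 0,"fingers": 255},
  ],
)

```text
time_s: 13.88
tool_pos: [0.5826, 0.2986, 0.0908]
orientation: [0.975, 0.22, -0.0, 0.0]
contact_force: [-0.8, 0.4, -0.5]
grip_width: 0.0537
grasp_force: 32.0
```

Emit:
apply_moves(
  deltas=[
    {"dx": 0,"dy": 0,"dz": -0.5,"twist": 0,"fingers": 255},
    {"dx": 0,"dy": 0,"dz": -0.5,"twist": 0,"fingers": 255},
    {"dx": 0,"dy": 0,"dz": -0.5,"twist": 0,"fingers": 255},
    {"dx": 0,"dy": 0,"dz": 0,"twist": 0,"fingers": 255},
    {"dx": 0,"dy": 0,"dz": 0,"twist": 0,"fingers": 255},
    {"dx": 0,"dy": 0,"dz": 0,"twist": 0,"fingers": 255},
    {"dx": 0,"dy": 0,"dz": 0,"twist": 0,"fingers": 255},
    {"dx": 0,"dy": 0,"dz": 0,"twist": 0,"fingers": 255},
  ],
)

```text
time_s: 14.55
tool_pos: [0.5827, 0.2987, 0.0893]
orientation: [0.975, 0.22, 0.0, -0.0]
contact_force: [0.3, -0.0, -0.3]
grip_width: 0.0541
grasp_force: 32.0
```

No contact on the way in, so it is going in cleanly. I continue until it seats.

Emit:
apply_moves(
  deltas=[
    {"dx": 0,"dy": 0,"dz": -0.5,"twist": 0,"fingers": 255},
    {"dx": 0,"dy": 0,"dz": -0.5,"twist": 0,"fingers": 255},
    {"dx": 0,"dy": 0,"dz": -0.5,"twist": 0,"fingers": 255},
    {"dx": 0,"dy": 0,"dz": 0,"twist": 0,"fingers": 255},
    {"dx": 0,"dy": 0,"dz": 0,"twist": 0,"fingers": 255},
    {"dx": 0,"dy": 0,"dz": 0,"twist": 0,"fingers": 255},
    {"dx": 0,"dy": 0,"dz": 0,"twist": 0,"fingers": 255},
    {"dx": 0,"dy": 0,"dz": 0,"twist": 0,"fingers": 255},
  ],
)

```text
time_s: 15.22
tool_pos: [0.5827, 0.2987, 0.0884]
orientation: [0.975, 0.22, 0.0, 0.0]
contact_force: [-2.4, -1.8, 6.6]
grip_width: 0.0537
grasp_force: 32.5
```

Seated at 88.4 mm, exactly as expected. Release and go to yellow.

Emit:
apply_moves(
  deltas=[
    {"dx": 0,"dy": 0,"dz": 0.5,"twist": 0,"fingers": 0},
    {"dx": 0,"dy": 0,"dz": 0,"twist": 0,"fingers": 0},
    {"dx": 0,"dy": 0,"dz": 0,"twist": 0,"fingers": 0},
    {"dx": 0,"dy": 0,"dz": 0,"twist": 0,"fingers": 0},
    {"dx": 0,"dy": 0,"dz": 10,"twist": 0,"fingers": 0},
    {"dx": 0,"dy": 0,"dz": 30,"twist": 0,"fingers": 0},
    {"dx": 0,"dy": 0,"dz": 40,"twist": 0,"fingers": 0},
    {"dx": 0,"dy": 0,"dz": 30,"twist": 0,"fingers": 0},
  ],
)

```text
time_s: 15.88
tool_pos: [0.5827, 0.2987, 0.2013]
orientation: [0.975, 0.22, 0.0, -0.0]
contact_force: [1.3, -0.3, 1.5]
grip_width: 0.0854
grasp_force: 0.0
```

Emit:
apply_moves(
  deltas=[
    {"dx": 0,"dy": 0,"dz": 0,"twist": 0,"fingers": 0},
    {"dx": 0,"dy": 0,"dz": 0,"twist": 0,"fingers": 0},
    {"dx": 0,"dy": 0,"dz": 0,"twist": 0,"fingers": 0},
    {"dx": 0,"dy": 0,"dz": 0,"twist": 0,"fingers": 0},
    {"dx": 0,"dy": 0,"dz": 0,"twist": 0,"fingers": 0},
    {"dx": 0,"dy": 0,"dz": 0,"twist": 0,"fingers": 0},
    {"dx": 0,"dy": 0,"dz": 0,"twist": 0,"fingers": 0},
    {"dx": 0,"dy": 0,"dz": 0,"twist": 0,"fingers": 0},
  ],
)

```text
time_s: 16.55
tool_pos: [0.5823, 0.2985, 0.1976]
orientation: [0.975, 0.22, -0.001, 0.0]
contact_force: [0.1, 0.5, -0.6]
grip_width: 0.0852
grasp_force: 0.0
```

Run:
```python
from h import *
look("blue",(.5825,.2985),z=.109,tag="w9")
```

```text
tool [582.3 298.5 197.6] t 16.55 exp [314.3 208.7] ell [314.1 208.7] [73.  73.9] diam px 77.0 world [582.5 298.7]
```

Emit:
apply_moves(
  deltas=[
    {"dx": -1,"dy": -40,"dz": 0,"twist": 0,"fingers": 0},
    {"dx": -1,"dy": -40,"dz": 0,"twist": 0,"fingers": 0},
    {"dx": -1,"dy": -40,"dz": 0,"twist": 0,"fingers": 0},
    {"dx": -1,"dy": -40,"dz": 0,"twist": 0,"fingers": 0},
    {"dx": -1,"dy": -40,"dz": 0,"twist": 0,"fingers": 0},
    {"dx": -1,"dy": -40,"dz": 0,"twist": 0,"fingers": 0},
    {"dx": 0,"dy": -40,"dz": 0,"twist": 0,"fingers": 0},
    {"dx": 0,"dy": -40,"dz": 0,"twist": 0,"fingers": 0},
  ],
)

```text
time_s: 17.27
tool_pos: [0.5763, -0.0232, 0.1985]
orientation: [0.975, 0.22, 0.0, 0.0]
contact_force: [0.5, 0.1, -0.6]
grip_width: 0.0853
grasp_force: 0.0
```

Emit:
apply_moves(
  deltas=[
    {"dx": 0,"dy": -25,"dz": 0,"twist": 0,"fingers": 0},
    {"dx": 0,"dy": -18,"dz": -20,"twist": 0,"fingers": 0},
    {"dx": 0,"dy": 0,"dz": 0,"twist": 0,"fingers": 0},
    {"dx": 0,"dy": 0,"dz": 0,"twist": 0,"fingers": 0},
    {"dx": 0,"dy": 0,"dz": 0,"twist": 0,"fingers": 0},
    {"dx": 0,"dy": 0,"dz": 0,"twist": 0,"fingers": 0},
    {"dx": 0,"dy": 0,"dz": 0,"twist": 0,"fingers": 0},
    {"dx": 0,"dy": 0,"dz": 0,"twist": 0,"fingers": 0},
  ],
)

```text
time_s: 17.93
tool_pos: [0.5771, -0.0634, 0.179]
orientation: [0.975, 0.221, 0.001, 0.0]
contact_force: [-0.7, 0.9, 0.6]
grip_width: 0.0856
grasp_force: 0.0
```

Run:
```python
from h import *
look("yellow",(.577,-.064),tag="w10")
```

```text
tool [577.1 -63.4 179. ] t 17.9333 exp [314.6 190.6] ell [318. 190.] [59.2 60.6] diam px 61.8 world [578.9 -66.6]
```

Emit:
apply_moves(
  deltas=[
    {"dx": 1.5,"dy": -3,"dz": -40,"twist": 0,"fingers": 0},
    {"dx": 0,"dy": 0,"dz": -40,"twist": 0,"fingers": 0},
    {"dx": 0,"dy": 0,"dz": -40,"twist": 0,"fingers": 0},
    {"dx": 0,"dy": 0,"dz": -28,"twist": 0,"fingers": 0},
    {"dx": 0,"dy": 0,"dz": -13,"twist": 0,"fingers": 0},
    {"dx": 0,"dy": 0,"dz": -7,"twist": 0,"fingers": 0},
    {"dx": 0,"dy": 0,"dz": -3,"twist": 0,"fingers": 0},
    {"dx": 0,"dy": 0,"dz": 0,"twist": 0,"fingers": 0},
  ],
)

```text
time_s: 18.65
tool_pos: [0.5793, -0.0675, 0.0086]
orientation: [0.975, 0.22, 0.001, 0.0]
contact_force: [0.0, -0.3, -0.7]
grip_width: 0.0856
grasp_force: 0.0
```

Emit:
apply_moves(
  deltas=[
    {"dx": 0,"dy": 0,"dz": 0,"twist": 0,"fingers": 255},
    {"dx": 0,"dy": 0,"dz": 0,"twist": 0,"fingers": 255},
    {"dx": 0,"dy": 0,"dz": 0,"twist": 0,"fingers": 255},
    {"dx": 0,"dy": 0,"dz": 0,"twist": 0,"fingers": 255},
    {"dx": 0,"dy": 0,"dz": 0,"twist": 0,"fingers": 255},
    {"dx": 0,"dy": 0,"dz": 0,"twist": 0,"fingers": 255},
    {"dx": 0,"dy": 0,"dz": 0,"twist": 0,"fingers": 255},
    {"dx": 0,"dy": 0,"dz": 0,"twist": 0,"fingers": 255},
  ],
)

```text
time_s: 19.32
tool_pos: [0.5799, -0.0677, 0.0096]
orientation: [0.975, 0.22, 0.002, 0.001]
contact_force: [-1.2, 0.1, 5.9]
grip_width: 0.0537
grasp_force: 31.3
```

Run:
```python
from h import *
p=robot.get_obs()["tool_pos"]; look("yellow",p[:2],tag="w11"); grasped("w11","yellow",.030)
```

```text
tool [579.9 -67.7   9.6] t 19.3167 exp [314.6 284. ] ell [313.3 277.5] [129.5 132.7] diam px 138.4 world [582.4 -65.9]
exp L,R,top,bottom 247.3 381.7 220.4 341.0 got 248 379 212 341 px/mm 2.4
```

Yellow is centred in the grip. I carry it over.

Emit:
apply_moves(
  deltas=[
    {"dx": 0,"dy": 0,"dz": 20,"twist": 0,"fingers": 255},
    {"dx": 0,"dy": 0,"dz": 35,"twist": 0,"fingers": 255},
    {"dx": 0,"dy": 0,"dz": 40,"twist": 0,"fingers": 255},
    {"dx": 0,"dy": 20,"dz": 34,"twist": 0,"fingers": 255},
    {"dx": 0,"dy": 38,"dz": 12,"twist": 0,"fingers": 255},
    {"dx": 1,"dy": 40,"dz": 0,"twist": 0,"fingers": 255},
    {"dx": 1,"dy": 40,"dz": 0,"twist": 0,"fingers": 255},
    {"dx": 1,"dy": 40,"dz": 0,"twist": 0,"fingers": 255},
  ],
)

```text
time_s: 20.03
tool_pos: [0.5818, 0.1122, 0.1503]
orientation: [0.976, 0.22, 0.002, 0.0]
contact_force: [0.8, 0.1, -1.0]
grip_width: 0.0544
grasp_force: 32.3
```

Emit:
apply_moves(
  deltas=[
    {"dx": 0,"dy": 40,"dz": 0,"twist": 0,"fingers": 255},
    {"dx": 0,"dy": 40,"dz": 0,"twist": 0,"fingers": 255},
    {"dx": 0,"dy": 40,"dz": 0,"twist": 0,"fingers": 255},
    {"dx": 0,"dy": 40,"dz": 0,"twist": 0,"fingers": 255},
    {"dx": 0,"dy": 20,"dz": 0,"twist": 0,"fingers": 255},
    {"dx": 0,"dy": 8,"dz": -10,"twist": 0,"fingers": 255},
    {"dx": 0,"dy": 0,"dz": -15,"twist": 0,"fingers": 255},
    {"dx": 0,"dy": 0,"dz": -4,"twist": 0,"fingers": 255},
  ],
)

```text
time_s: 20.7
tool_pos: [0.58, 0.2983, 0.1169]
orientation: [0.975, 0.221, -0.001, 0.0]
contact_force: [-0.9, -0.6, -1.7]
grip_width: 0.0538
grasp_force: 32.3
```

Emit:
apply_moves(
  deltas=[
    {"dx": 0,"dy": 0,"dz": 0,"twist": 0,"fingers": 255},
    {"dx": 0,"dy": 0,"dz": 0,"twist": 0,"fingers": 255},
    {"dx": 0,"dy": 0,"dz": 0,"twist": 0,"fingers": 255},
    {"dx": 0,"dy": 0,"dz": 0,"twist": 0,"fingers": 255},
    {"dx": 0,"dy": 0,"dz": 0,"twist": 0,"fingers": 255},
    {"dx": 0,"dy": 0,"dz": 0,"twist": 0,"fingers": 255},
    {"dx": 0,"dy": 0,"dz": 0,"twist": 0,"fingers": 255},
    {"dx": 0,"dy": 0,"dz": 0,"twist": 0,"fingers": 255},
  ],
)

```text
time_s: 21.37
tool_pos: [0.5812, 0.2986, 0.1195]
orientation: [0.975, 0.22, 0.0, -0.0]
contact_force: [0.5, 0.6, 0.1]
grip_width: 0.0542
grasp_force: 32.3
```

Emit:
apply_moves(
  deltas=[
    {"dx": 1.3,"dy": 0,"dz": -2,"twist": 0,"fingers": 255},
    {"dx": 0,"dy": 0,"dz": -2,"twist": 0,"fingers": 255},
    {"dx": 0,"dy": 0,"dz": -1.5,"twist": 0,"fingers": 255},
    {"dx": 0,"dy": 0,"dz": -1.5,"twist": 0,"fingers": 255},
    {"dx": 0,"dy": 0,"dz": -1,"twist": 0,"fingers": 255},
    {"dx": 0,"dy": 0,"dz": -0.5,"twist": 0,"fingers": 255},
    {"dx": 0,"dy": 0,"dz": 0,"twist": 0,"fingers": 255},
    {"dx": 0,"dy": 0,"dz": 0,"twist": 0,"fingers": 255},
  ],
)

```text
time_s: 22.03
tool_pos: [0.5824, 0.2987, 0.1108]
orientation: [0.975, 0.22, 0.0, -0.0]
contact_force: [-0.7, 1.0, -0.0]
grip_width: 0.0544
grasp_force: 32.3
```

Emit:
apply_moves(
  deltas=[
    {"dx": 0,"dy": 0,"dz": -0.5,"twist": 0,"fingers": 255},
    {"dx": 0,"dy": 0,"dz": -0.5,"twist": 0,"fingers": 255},
    {"dx": 0,"dy": 0,"dz": -0.5,"twist": 0,"fingers": 255},
    {"dx": 0,"dy": 0,"dz": 0,"twist": 0,"fingers": 255},
    {"dx": 0,"dy": 0,"dz": 0,"twist": 0,"fingers": 255},
    {"dx": 0,"dy": 0,"dz": 0,"twist": 0,"fingers": 255},
    {"dx": 0,"dy": 0,"dz": 0,"twist": 0,"fingers": 255},
    {"dx": 0,"dy": 0,"dz": 0,"twist": 0,"fingers": 255},
  ],
)

```text
time_s: 22.7
tool_pos: [0.5826, 0.2987, 0.1096]
orientation: [0.975, 0.22, 0.0, -0.0]
contact_force: [-2.1, -0.1, 3.5]
grip_width: 0.0537
grasp_force: 32.7
```

Seated at 109.6 mm as predicted. Next is red.

Emit:
apply_moves(
  deltas=[
    {"dx": 0,"dy": 0,"dz": 0,"twist": 0,"fingers": 0},
    {"dx": 0,"dy": 0,"dz": 0,"twist": 0,"fingers": 0},
    {"dx": 0,"dy": 0,"dz": 0,"twist": 0,"fingers": 0},
    {"dx": 0,"dy": 0,"dz": 0,"twist": 0,"fingers": 0},
    {"dx": 0,"dy": 0,"dz": 10,"twist": 0,"fingers": 0},
    {"dx": 0,"dy": 0,"dz": 30,"twist": 0,"fingers": 0},
    {"dx": 0,"dy": 0,"dz": 40,"twist": 0,"fingers": 0},
    {"dx": 0,"dy": 0,"dz": 30,"twist": 0,"fingers": 0},
  ],
)

```text
time_s: 23.37
tool_pos: [0.5825, 0.2987, 0.2224]
orientation: [0.975, 0.22, 0.0, -0.0]
contact_force: [1.4, 0.3, 1.5]
grip_width: 0.0852
grasp_force: 0.0
```

Emit:
apply_moves(
  deltas=[
    {"dx": 0,"dy": 0,"dz": 0,"twist": 0,"fingers": 0},
    {"dx": 0,"dy": 0,"dz": 0,"twist": 0,"fingers": 0},
    {"dx": 0,"dy": 0,"dz": 0,"twist": 0,"fingers": 0},
    {"dx": 0,"dy": 0,"dz": 0,"twist": 0,"fingers": 0},
    {"dx": 0,"dy": 0,"dz": 0,"twist": 0,"fingers": 0},
    {"dx": 0,"dy": 0,"dz": 0,"twist": 0,"fingers": 0},
    {"dx": 0,"dy": 0,"dz": 0,"twist": 0,"fingers": 0},
    {"dx": 0,"dy": 0,"dz": 0,"twist": 0,"fingers": 0},
  ],
)

```text
time_s: 24.03
tool_pos: [0.5822, 0.2985, 0.2186]
orientation: [0.975, 0.22, -0.001, 0.0]
contact_force: [-0.6, -0.7, 0.1]
grip_width: 0.0853
grasp_force: 0.0
```

Run:
```python
from h import *
look("yellow",(.5825,.2985),z=.130,tag="w12")
```

```text
tool [582.2 298.5 218.6] t 24.0333 exp [314.4 208.5] ell [313.9 208.1] [73.9 74.7] diam px 77.0 world [582.6 299. ]
```

Emit:
apply_moves(
  deltas=[
    {"dx": -13,"dy": -38,"dz": 0,"twist": 0,"fingers": 0},
    {"dx": -13,"dy": -38,"dz": 0,"twist": 0,"fingers": 0},
    {"dx": -13,"dy": -38,"dz": 0,"twist": 0,"fingers": 0},
    {"dx": -13,"dy": -38,"dz": 0,"twist": 0,"fingers": 0},
    {"dx": -13,"dy": -38,"dz": 0,"twist": 0,"fingers": 0},
    {"dx": -13,"dy": -38,"dz": 0,"twist": 0,"fingers": 0},
    {"dx": -13,"dy": -38,"dz": 0,"twist": 0,"fingers": 0},
    {"dx": -13,"dy": -38,"dz": 0,"twist": 0,"fingers": 0},
  ],
)

```text
time_s: 24.75
tool_pos: [0.4775, -0.0069, 0.2195]
orientation: [0.975, 0.22, 0.0, 0.0]
contact_force: [0.2, -0.5, 0.1]
grip_width: 0.0857
grasp_force: 0.0
```

Emit:
apply_moves(
  deltas=[
    {"dx": -13,"dy": -38,"dz": 0,"twist": 0,"fingers": 0},
    {"dx": -13,"dy": -38,"dz": -10,"twist": 0,"fingers": 0},
    {"dx": -10,"dy": -28,"dz": -30,"twist": 0,"fingers": 0},
    {"dx": 0,"dy": 0,"dz": 0,"twist": 0,"fingers": 0},
    {"dx": 0,"dy": 0,"dz": 0,"twist": 0,"fingers": 0},
    {"dx": 0,"dy": 0,"dz": 0,"twist": 0,"fingers": 0},
    {"dx": 0,"dy": 0,"dz": 0,"twist": 0,"fingers": 0},
    {"dx": 0,"dy": 0,"dz": 0,"twist": 0,"fingers": 0},
  ],
)

```text
time_s: 25.42
tool_pos: [0.4437, -0.1082, 0.1809]
orientation: [0.975, 0.221, 0.001, 0.0]
contact_force: [0.6, 0.8, -0.5]
grip_width: 0.0855
grasp_force: 0.0
```

Run:
```python
from h import *
look("red",(.442,-.110),tag="w13")
```

```text
tool [ 443.7 -108.2  180.9] t 25.4167 exp [315.  192.3] ell [317.6 190. ] [58.4 59.4] diam px 61.3 world [ 445.  -111.2]
```

Emit:
apply_moves(
  deltas=[
    {"dx": 1,"dy": -3,"dz": -40,"twist": 0,"fingers": 0},
    {"dx": 0,"dy": 0,"dz": -40,"twist": 0,"fingers": 0},
    {"dx": 0,"dy": 0,"dz": -40,"twist": 0,"fingers": 0},
    {"dx": 0,"dy": 0,"dz": -29,"twist": 0,"fingers": 0},
    {"dx": 0,"dy": 0,"dz": -13,"twist": 0,"fingers": 0},
    {"dx": 0,"dy": 0,"dz": -7,"twist": 0,"fingers": 0},
    {"dx": 0,"dy": 0,"dz": -3,"twist": 0,"fingers": 0},
    {"dx": 0,"dy": 0,"dz": 0,"twist": 0,"fingers": 0},
  ],
)

```text
time_s: 26.13
tool_pos: [0.4443, -0.1118, 0.0082]
orientation: [0.975, 0.22, 0.0, 0.0]
contact_force: [-0.1, -0.6, -1.2]
grip_width: 0.0853
grasp_force: 0.0
```

Emit:
apply_moves(
  deltas=[
    {"dx": 0,"dy": 0,"dz": 0,"twist": 0,"fingers": 255},
    {"dx": 0,"dy": 0,"dz": 0,"twist": 0,"fingers": 255},
    {"dx": 0,"dy": 0,"dz": 0,"twist": 0,"fingers": 255},
    {"dx": 0,"dy": 0,"dz": 0,"twist": 0,"fingers": 255},
    {"dx": 0,"dy": 0,"dz": 0,"twist": 0,"fingers": 255},
    {"dx": 0,"dy": 0,"dz": 0,"twist": 0,"fingers": 255},
    {"dx": 0,"dy": 0,"dz": 0,"twist": 0,"fingers": 255},
    {"dx": 0,"dy": 0,"dz": 0,"twist": 0,"fingers": 255},
  ],
)

```text
time_s: 26.8
tool_pos: [0.445, -0.1125, 0.0093]
orientation: [0.975, 0.22, 0.001, 0.001]
contact_force: [-0.9, 0.8, 6.2]
grip_width: 0.0538
grasp_force: 31.7
```

Run:
```python
from h import *
p=robot.get_obs()["tool_pos"]; look("red",p[:2],tag="w14"); grasped("w14","red",.030)
```

```text
tool [ 445.  -112.5    9.3] t 26.8 exp [314.5 284.5] ell [314.  275.9] [130.  131.1] diam px 138.7 world [ 448.5 -110.6]
exp L,R,top,bottom 247.2 381.8 220.7 341.4 got 249 379 210 339 px/mm 2.4
```

Red is held about 0.8 mm forward, so I correct the target to (582.0,298.5).

Emit:
apply_moves(
  deltas=[
    {"dx": 0,"dy": 0,"dz": 20,"twist": 0,"fingers": 255},
    {"dx": 0,"dy": 0,"dz": 38,"twist": 0,"fingers": 255},
    {"dx": 0,"dy": 0,"dz": 41,"twist": 0,"fingers": 255},
    {"dx": 6,"dy": 20,"dz": 35,"twist": 0,"fingers": 255},
    {"dx": 12,"dy": 36,"dz": 16,"twist": 0,"fingers": 255},
    {"dx": 13,"dy": 38,"dz": 0,"twist": 0,"fingers": 255},
    {"dx": 13,"dy": 38,"dz": 0,"twist": 0,"fingers": 255},
    {"dx": 13,"dy": 38,"dz": 0,"twist": 0,"fingers": 255},
  ],
)

```text
time_s: 27.52
tool_pos: [0.5015, 0.0596, 0.1592]
orientation: [0.976, 0.22, 0.001, 0.0]
contact_force: [0.4, -0.9, -0.1]
grip_width: 0.0537
grasp_force: 32.5
```

Emit:
apply_moves(
  deltas=[
    {"dx": 13,"dy": 38,"dz": 0,"twist": 0,"fingers": 255},
    {"dx": 13,"dy": 38,"dz": 0,"twist": 0,"fingers": 255},
    {"dx": 13,"dy": 38,"dz": 0,"twist": 0,"fingers": 255},
    {"dx": 13,"dy": 38,"dz": 0,"twist": 0,"fingers": 255},
    {"dx": 13,"dy": 38,"dz": 0,"twist": 0,"fingers": 255},
    {"dx": 12,"dy": 38,"dz": 0,"twist": 0,"fingers": 255},
    {"dx": 3,"dy": 13,"dz": 0,"twist": 0,"fingers": 255},
    {"dx": 0,"dy": 0,"dz": 0,"twist": 0,"fingers": 255},
  ],
)

```text
time_s: 28.18
tool_pos: [0.5805, 0.3027, 0.1576]
orientation: [0.975, 0.222, 0.0, -0.001]
contact_force: [0.5, 0.1, 0.3]
grip_width: 0.0538
grasp_force: 32.5
```

Emit:
apply_moves(
  deltas=[
    {"dx": 0,"dy": 0,"dz": -10,"twist": 0,"fingers": 255},
    {"dx": 0,"dy": 0,"dz": -6,"twist": 0,"fingers": 255},
    {"dx": 0,"dy": 0,"dz": 0,"twist": 0,"fingers": 255},
    {"dx": 0,"dy": 0,"dz": 0,"twist": 0,"fingers": 255},
    {"dx": 0,"dy": 0,"dz": 0,"twist": 0,"fingers": 255},
    {"dx": 0,"dy": 0,"dz": 0,"twist": 0,"fingers": 255},
    {"dx": 0,"dy": 0,"dz": 0,"twist": 0,"fingers": 255},
    {"dx": 0,"dy": 0,"dz": 0,"twist": 0,"fingers": 255},
  ],
)

```text
time_s: 28.85
tool_pos: [0.5809, 0.2989, 0.1422]
orientation: [0.976, 0.22, 0.0, -0.0]
contact_force: [0.2, -0.1, -0.2]
grip_width: 0.054
grasp_force: 32.5
```

Emit:
apply_moves(
  deltas=[
    {"dx": 1,"dy": -0.3,"dz": -2,"twist": 0,"fingers": 255},
    {"dx": 0,"dy": 0,"dz": -2,"twist": 0,"fingers": 255},
    {"dx": 0,"dy": 0,"dz": -2,"twist": 0,"fingers": 255},
    {"dx": 0,"dy": 0,"dz": -2,"twist": 0,"fingers": 255},
    {"dx": 0,"dy": 0,"dz": -1.5,"twist": 0,"fingers": 255},
    {"dx": 0,"dy": 0,"dz": -1,"twist": 0,"fingers": 255},
    {"dx": 0,"dy": 0,"dz": 0,"twist": 0,"fingers": 255},
    {"dx": 0,"dy": 0,"dz": 0,"twist": 0,"fingers": 255},
  ],
)

```text
time_s: 29.52
tool_pos: [0.5815, 0.2987, 0.1311]
orientation: [0.975, 0.22, -0.0, 0.0]
contact_force: [-1.6, -0.0, -0.4]
grip_width: 0.0533
grasp_force: 32.5
```

Emit:
apply_moves(
  deltas=[
    {"dx": 0,"dy": 0,"dz": -0.5,"twist": 0,"fingers": 255},
    {"dx": 0,"dy": 0,"dz": -0.5,"twist": 0,"fingers": 255},
    {"dx": 0,"dy": 0,"dz": -0.5,"twist": 0,"fingers": 255},
    {"dx": 0,"dy": 0,"dz": 0,"twist": 0,"fingers": 255},
    {"dx": 0,"dy": 0,"dz": 0,"twist": 0,"fingers": 255},
    {"dx": 0,"dy": 0,"dz": 0,"twist": 0,"fingers": 255},
    {"dx": 0,"dy": 0,"dz": 0,"twist": 0,"fingers": 255},
    {"dx": 0,"dy": 0,"dz": 0,"twist": 0,"fingers": 255},
  ],
)

```text
time_s: 30.18
tool_pos: [0.5818, 0.2988, 0.1304]
orientation: [0.975, 0.22, 0.0, -0.0]
contact_force: [-2.6, 0.3, 6.0]
grip_width: 0.0538
grasp_force: 33.1
```

Seated at 130.4 mm. Next is the lid.

Emit:
apply_moves(
  deltas=[
    {"dx": 0,"dy": 0,"dz": 0,"twist": 0,"fingers": 0},
    {"dx": 0,"dy": 0,"dz": 0,"twist": 0,"fingers": 0},
    {"dx": 0,"dy": 0,"dz": 0,"twist": 0,"fingers": 0},
    {"dx": 0,"dy": 0,"dz": 0,"twist": 0,"fingers": 0},
    {"dx": 0,"dy": 0,"dz": 10,"twist": 0,"fingers": 0},
    {"dx": 0,"dy": 0,"dz": 30,"twist": 0,"fingers": 0},
    {"dx": 0,"dy": 0,"dz": 40,"twist": 0,"fingers": 0},
    {"dx": 0,"dy": 0,"dz": 30,"twist": 0,"fingers": 0},
  ],
)

```text
time_s: 30.85
tool_pos: [0.5816, 0.2987, 0.2427]
orientation: [0.975, 0.22, 0.0, -0.0]
contact_force: [0.5, 0.1, 1.5]
grip_width: 0.085
grasp_force: 0.0
```

Emit:
apply_moves(
  deltas=[
    {"dx": 0,"dy": 0,"dz": 0,"twist": 0,"fingers": 0},
    {"dx": 0,"dy": 0,"dz": 0,"twist": 0,"fingers": 0},
    {"dx": 0,"dy": 0,"dz": 0,"twist": 0,"fingers": 0},
    {"dx": 0,"dy": 0,"dz": 0,"twist": 0,"fingers": 0},
    {"dx": 0,"dy": 0,"dz": 0,"twist": 0,"fingers": 0},
    {"dx": 0,"dy": 0,"dz": 0,"twist": 0,"fingers": 0},
    {"dx": 0,"dy": 0,"dz": 0,"twist": 0,"fingers": 0},
    {"dx": 0,"dy": 0,"dz": 0,"twist": 0,"fingers": 0},
  ],
)

```text
time_s: 31.52
tool_pos: [0.5813, 0.2986, 0.239]
orientation: [0.975, 0.22, -0.001, 0.0]
contact_force: [-0.1, 0.5, -0.1]
grip_width: 0.0853
grasp_force: 0.0
```

Run:
```python
from h import *
look("red",(.5825,.2985),z=.151,tag="w15")
```

```text
tool [581.3 298.6 239. ] t 31.5167 exp [315.  207.8] ell [313.6 207.3] [73.5 75. ] diam px 77.3 world [582.4 299.6]
```

Emit:
apply_moves(
  deltas=[
    {"dx": -16,"dy": -37,"dz": 0,"twist": 0,"fingers": 0},
    {"dx": -16,"dy": -37,"dz": 0,"twist": 0,"fingers": 0},
    {"dx": -16,"dy": -37,"dz": 0,"twist": 0,"fingers": 0},
    {"dx": -16,"dy": -37,"dz": 0,"twist": 0,"fingers": 0},
    {"dx": -16,"dy": -37,"dz": 0,"twist": 0,"fingers": 0},
    {"dx": -16,"dy": -37,"dz": 0,"twist": 0,"fingers": 0},
    {"dx": -16,"dy": -37,"dz": 0,"twist": 0,"fingers": 0},
    {"dx": -16,"dy": -37,"dz": 0,"twist": 0,"fingers": 0},
  ],
)

```text
time_s: 32.23
tool_pos: [0.4525, 0.0013, 0.2398]
orientation: [0.975, 0.22, 0.0, 0.0]
contact_force: [0.3, 0.0, -0.5]
grip_width: 0.0857
grasp_force: 0.0
```

Emit:
apply_moves(
  deltas=[
    {"dx": -5,"dy": -12,"dz": -30,"twist": 0,"fingers": 0},
    {"dx": 0,"dy": 0,"dz": -30,"twist": 0,"fingers": 0},
    {"dx": 0,"dy": 0,"dz": 0,"twist": 0,"fingers": 0},
    {"dx": 0,"dy": 0,"dz": 0,"twist": 0,"fingers": 0},
    {"dx": 0,"dy": 0,"dz": 0,"twist": 0,"fingers": 0},
    {"dx": 0,"dy": 0,"dz": 0,"twist": 0,"fingers": 0},
    {"dx": 0,"dy": 0,"dz": 0,"twist": 0,"fingers": 0},
    {"dx": 0,"dy": 0,"dz": 0,"twist": 0,"fingers": 0},
  ],
)

```text
time_s: 32.9
tool_pos: [0.4496, -0.0089, 0.1811]
orientation: [0.975, 0.221, 0.001, 0.0]
contact_force: [-0.6, 0.2, 0.1]
grip_width: 0.0851
grasp_force: 0.0
```

Run:
```python
from h import *
look("black",(.449,-.009),z=.014,tag="w16")
d=np.load("w16.npz");print(proj(d,(.449,-.009,.014)),proj(d,(.449,-.009,.036)))
cv2.imwrite("pics/w16.png",cv2.resize(d["im"][140:260,240:400],None,fx=5,fy=5,interpolation=cv2.INTER_CUBIC)[:,:,::-1])
```

```text
tool [449.6  -8.9 181.1] t 32.9 exp [313.8 186.6] ell [316.2 183.5] [52.9 53.9] diam px 58.3 world [452.8  -9.7]
[313.78553314 186.61049623] [313.79902833 191.91999126]
```

View pics/w16.png

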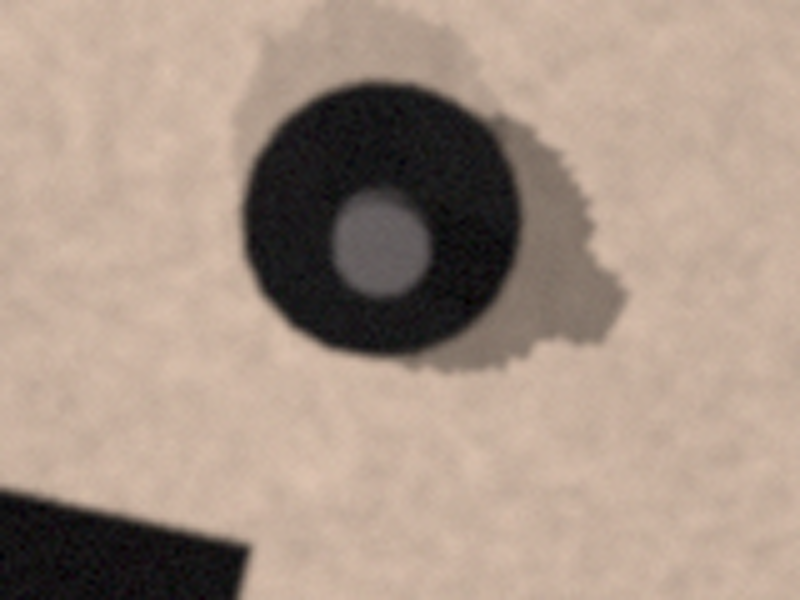

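The lid disc is centred at (316.1,183.2) and the knob at (315.8,188.2), so the lid is at (452.8,−9.7) mm. I grasp it by the knob.

Emit:
apply_moves(
  deltas=[
    {"dx": 3,"dy": -1,"dz": -40,"twist": 0,"fingers": 0},
    {"dx": 0,"dy": 0,"dz": -40,"twist": 0,"fingers": 0},
    {"dx": 0,"dy": 0,"dz": -40,"twist": 0,"fingers": 0},
    {"dx": 0,"dy": 0,"dz": -25,"twist": 0,"fingers": 0},
    {"dx": 0,"dy": 0,"dz": -11,"twist": 0,"fingers": 0},
    {"dx": 0,"dy": 0,"dz": -5,"twist": 0,"fingers": 0},
    {"dx": 0,"dy": 0,"dz": -1,"twist": 0,"fingers": 100},
    {"dx": 0,"dy": 0,"dz": 0,"twist": 0,"fingers": 150},
  ],
)

```text
time_s: 33.62
tool_pos: [0.4531, -0.0104, 0.0193]
orientation: [0.975, 0.22, 0.001, 0.0]
contact_force: [0.3, -0.4, 1.3]
grip_width: 0.064
grasp_force: 0.0
```

Emit:
apply_moves(
  deltas=[
    {"dx": 0,"dy": 0,"dz": 0,"twist": 0,"fingers": 255},
    {"dx": 0,"dy": 0,"dz": 0,"twist": 0,"fingers": 255},
    {"dx": 0,"dy": 0,"dz": 0,"twist": 0,"fingers": 255},
    {"dx": 0,"dy": 0,"dz": 0,"twist": 0,"fingers": 255},
    {"dx": 0,"dy": 0,"dz": 0,"twist": 0,"fingers": 255},
    {"dx": 0,"dy": 0,"dz": 0,"twist": 0,"fingers": 255},
    {"dx": 0,"dy": 0,"dz": 0,"twist": 0,"fingers": 255},
    {"dx": 0,"dy": 0,"dz": 0,"twist": 0,"fingers": 255},
  ],
)

```text
time_s: 34.28
tool_pos: [0.4526, -0.0105, 0.0188]
orientation: [0.975, 0.22, 0.001, 0.0]
contact_force: [-1.3, -0.2, 6.5]
grip_width: 0.0167
grasp_force: 29.2
```

Run:
```python
from h import *
o=robot.get_obs();p=o["tool_pos"];c=robot.get_calibration("wrist");im=robot.get_image("wrist");np.savez("w17",im=im,**c)
print(p,proj(c,(*p[:2],.036)),proj(c,(*p[:2],.014)))
a=np.linspace(0,6.28,100);q=np.array([proj(c,(p[0]+.028*np.cos(t),p[1]+.028*np.sin(t),.014)) for t in a]);print(q.min(0),q.max(0))
cv2.imwrite("pics/w17.png",cv2.resize(im[170:370,180:450],None,fx=2.9,fy=2.9,interpolation=cv2.INTER_CUBIC)[:,:,::-1])
```

```text
[ 0.45255771 -0.01046952  0.01884224] [314.49098105 280.29716446] [314.37549296 258.00818717]
[257.45897793 203.26937762] [371.27714671 307.73520904]
```

View pics/w17.png

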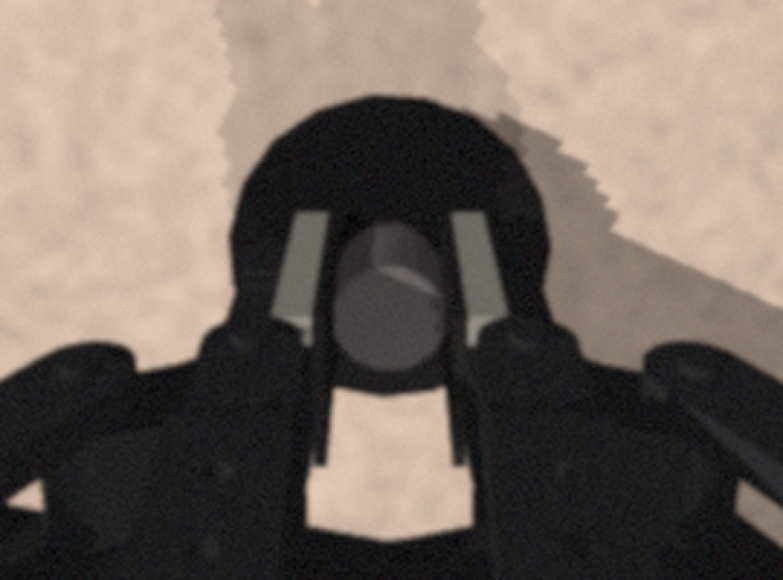

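The lid is gripped by the knob, level, with the disc centred at x 314.5 and about 0.6 mm forward. I carry it to (582.0,298.9).

Emit:
apply_moves(
  deltas=[
    {"dx": 0,"dy": 0,"dz": 20,"twist": 0,"fingers": 255},
    {"dx": 0,"dy": 0,"dz": 38,"twist": 0,"fingers": 255},
    {"dx": 0,"dy": 0,"dz": 41,"twist": 0,"fingers": 255},
    {"dx": 4,"dy": 10,"dz": 38,"twist": 0,"fingers": 255},
    {"dx": 11,"dy": 26,"dz": 28,"twist": 0,"fingers": 255},
    {"dx": 16,"dy": 36,"dz": 6,"twist": 0,"fingers": 255},
    {"dx": 16,"dy": 37,"dz": 0,"twist": 0,"fingers": 255},
    {"dx": 16,"dy": 37,"dz": 0,"twist": 0,"fingers": 255},
  ],
)

```text
time_s: 35.0
tool_pos: [0.516, 0.1373, 0.1906]
orientation: [0.976, 0.22, 0.002, 0.0]
contact_force: [1.1, -0.6, -0.2]
grip_width: 0.0163
grasp_force: 29.6
```

Emit:
apply_moves(
  deltas=[
    {"dx": 16,"dy": 38,"dz": 0,"twist": 0,"fingers": 255},
    {"dx": 16,"dy": 38,"dz": 0,"twist": 0,"fingers": 255},
    {"dx": 16,"dy": 38,"dz": 0,"twist": 0,"fingers": 255},
    {"dx": 14,"dy": 35,"dz": 0,"twist": 0,"fingers": 255},
    {"dx": 4,"dy": 14,"dz": 0,"twist": 0,"fingers": 255},
    {"dx": 0,"dy": 0,"dz": 0,"twist": 0,"fingers": 255},
    {"dx": 0,"dy": 0,"dz": -8,"twist": 0,"fingers": 255},
    {"dx": 0,"dy": 0,"dz": -8,"twist": 0,"fingers": 255},
  ],
)

```text
time_s: 35.67
tool_pos: [0.5807, 0.298, 0.1724]
orientation: [0.975, 0.22, 0.0, 0.0]
contact_force: [0.2, -0.3, -0.8]
grip_width: 0.016
grasp_force: 29.6
```

Emit:
apply_moves(
  deltas=[
    {"dx": 0,"dy": 0,"dz": 0,"twist": 0,"fingers": 255},
    {"dx": 0,"dy": 0,"dz": 0,"twist": 0,"fingers": 255},
    {"dx": 0,"dy": 0,"dz": 0,"twist": 0,"fingers": 255},
    {"dx": 0,"dy": 0,"dz": 0,"twist": 0,"fingers": 255},
    {"dx": 0,"dy": 0,"dz": 0,"twist": 0,"fingers": 255},
    {"dx": 0,"dy": 0,"dz": 0,"twist": 0,"fingers": 255},
    {"dx": 0,"dy": 0,"dz": 0,"twist": 0,"fingers": 255},
    {"dx": 0,"dy": 0,"dz": 0,"twist": 0,"fingers": 255},
  ],
)

```text
time_s: 36.33
tool_pos: [0.5807, 0.2987, 0.1729]
orientation: [0.975, 0.22, 0.0, -0.0]
contact_force: [0.7, -0.1, -0.9]
grip_width: 0.0165
grasp_force: 29.6
```

Emit:
apply_moves(
  deltas=[
    {"dx": 1.3,"dy": 0.3,"dz": -2,"twist": 0,"fingers": 255},
    {"dx": 0,"dy": 0,"dz": -2,"twist": 0,"fingers": 255},
    {"dx": 0,"dy": 0,"dz": -2,"twist": 0,"fingers": 255},
    {"dx": 0,"dy": 0,"dz": -2,"twist": 0,"fingers": 255},
    {"dx": 0,"dy": 0,"dz": -1.5,"twist": 0,"fingers": 255},
    {"dx": 0,"dy": 0,"dz": -1,"twist": 0,"fingers": 255},
    {"dx": 0,"dy": 0,"dz": 0,"twist": 0,"fingers": 255},
    {"dx": 0,"dy": 0,"dz": 0,"twist": 0,"fingers": 255},
  ],
)

```text
time_s: 37.0
tool_pos: [0.5818, 0.299, 0.1621]
orientation: [0.975, 0.22, -0.0, 0.0]
contact_force: [-0.4, -0.5, -0.1]
grip_width: 0.0165
grasp_force: 29.6
```

Emit:
apply_moves(
  deltas=[
    {"dx": 0,"dy": 0,"dz": -0.5,"twist": 0,"fingers": 255},
    {"dx": 0,"dy": 0,"dz": -0.5,"twist": 0,"fingers": 255},
    {"dx": 0,"dy": 0,"dz": -0.5,"twist": 0,"fingers": 255},
    {"dx": 0,"dy": 0,"dz": 0,"twist": 0,"fingers": 255},
    {"dx": 0,"dy": 0,"dz": 0,"twist": 0,"fingers": 255},
    {"dx": 0,"dy": 0,"dz": 0,"twist": 0,"fingers": 255},
    {"dx": 0,"dy": 0,"dz": 0,"twist": 0,"fingers": 255},
    {"dx": 0,"dy": 0,"dz": 0,"twist": 0,"fingers": 255},
  ],
)

```text
time_s: 37.67
tool_pos: [0.582, 0.2991, 0.1609]
orientation: [0.975, 0.22, 0.0, -0.0]
contact_force: [-0.3, -0.3, 2.0]
grip_width: 0.0163
grasp_force: 29.8
```

Emit:
apply_moves(
  deltas=[
    {"dx": 0,"dy": 0,"dz": -0.5,"twist": 0,"fingers": 255},
    {"dx": 0,"dy": 0,"dz": 0,"twist": 0,"fingers": 255},
    {"dx": 0,"dy": 0,"dz": 0,"twist": 0,"fingers": 255},
    {"dx": 0,"dy": 0,"dz": 0,"twist": 0,"fingers": 0},
    {"dx": 0,"dy": 0,"dz": 0,"twist": 0,"fingers": 0},
    {"dx": 0,"dy": 0,"dz": 0,"twist": 0,"fingers": 0},
    {"dx": 0,"dy": 0,"dz": 0,"twist": 0,"fingers": 0},
    {"dx": 0,"dy": 0,"dz": 0,"twist": 0,"fingers": 0},
  ],
)

```text
time_s: 38.33
tool_pos: [0.5817, 0.2989, 0.1598]
orientation: [0.975, 0.22, -0.0, 0.0]
contact_force: [0.2, -0.5, 0.8]
grip_width: 0.076
grasp_force: 0.0
```

Emit:
apply_moves(
  deltas=[
    {"dx": 0,"dy": 0,"dz": 10,"twist": 0,"fingers": 0},
    {"dx": 0,"dy": 0,"dz": 25,"twist": 0,"fingers": 0},
    {"dx": 0,"dy": 0,"dz": 35,"twist": 0,"fingers": 0},
    {"dx": -10,"dy": -35,"dz": 10,"twist": 0,"fingers": 0},
    {"dx": -10,"dy": -38,"dz": 0,"twist": 0,"fingers": 0},
    {"dx": -10,"dy": -38,"dz": 0,"twist": 0,"fingers": 0},
    {"dx": -10,"dy": -38,"dz": 0,"twist": 0,"fingers": 0},
    {"dx": -10,"dy": -38,"dz": 0,"twist": 0,"fingers": 0},
  ],
)

```text
time_s: 39.0
tool_pos: [0.5313, 0.1106, 0.2412]
orientation: [0.975, 0.22, 0.001, 0.0]
contact_force: [0.8, -0.6, 0.6]
grip_width: 0.0857
grasp_force: 0.0
```

Run:
```python
from h import *
s=robot.get_image("scene");t=robot.get_image("top")
c=robot.get_calibration("scene");print(proj(c,(.5825,.299,.178)),proj(c,(.5825,.299,.062)),robot.get_obs()["tool_pos"])
a=cv2.resize(s[160:310,390:530],(560,600),interpolation=cv2.INTER_CUBIC);b=cv2.resize(t[110:310,150:230],(240,600))
cv2.imwrite("pics/end.png",np.hstack([a,b])[:,:,::-1])
```

```text
[478.58141169 188.6554376 ] [462.47838882 236.79653655] [0.53111905 0.10727581 0.24123387]
```

View pics/end.png

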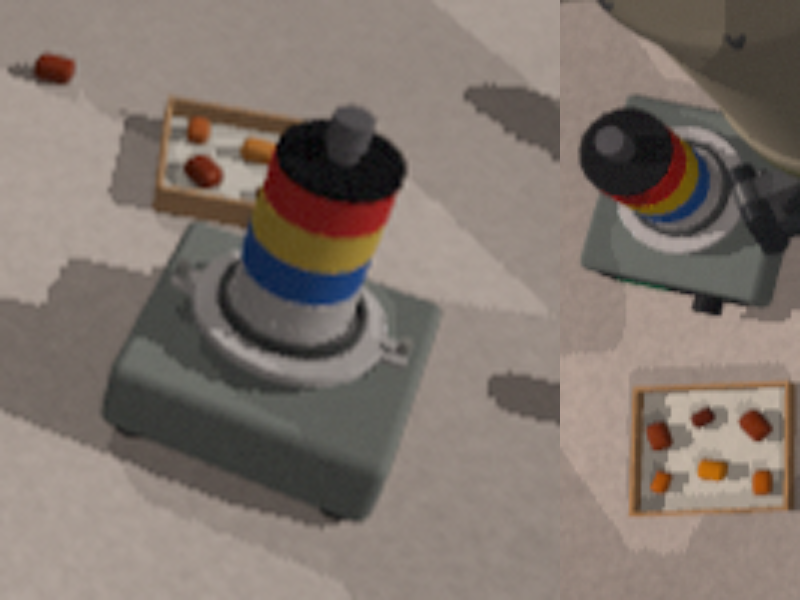

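The nest stands straight on the shaker, in the order pan, blue, yellow, red, lid, with no gaps. The tray has not moved.

```bash
python3 -c "
from station import robot
print(robot.sign_off())"
```

```text
the job is handed in; nothing more can be done
None
```

I built the nest on the shaker (pan, fine blue, medium yellow, coarse red, black lid), each piece set down and home at its expected height, and handed the job in at about 39 s; I never went near the bottle, pot or tray.

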